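Cover the polishing bowl and pull its start knob

TASK

The ferrules in the open steel bowl of the small polishing machine are ready to run. First lay the blue lid on the bowl, setting it down gently without dropping it, so that its step sits inside the bowl and it rests level on the rim all round, and let go of it; only then pull the red start knob out to its stop, hold it there for about half a second, and let go so that it springs fully back in. Leave the other things on the bench where they are.

Things in the scene. Friction and masses are not known exactly. Their poses are not given: they have to be found in the camera images.
- bowl_rim (a point): Centre of the mouth of the round open steel bowl on the machine, level with the top of its rim, 110 mm above the bench. At the rim it is 110 mm outside and about 102 mm inside in diameter; about 44 mm deep; a few grey ferrules lie on its floor, well below the lid. Axes are the machine's.
- machine: Small grey polishing machine, fixed to the bench: plinth 124 mm front to back (x), 222 mm wide (y), 50 mm high. Origin at the centre of its underside; z up, -x its front (toward the robot at zero yaw). The bowl is at the +y end; the console with the red start knob at the -y end, 120 mm from the bowl's centre. The console is 80 mm wide; its back edge, the highest, is 110 mm above the bench.
- knob_grip (a point): Grip point of the red start knob, on its axis, moving with it. Head 27 mm in diameter (30 at a lip at its outer end), 28 mm long: 16 mm of it below this point, 12 mm above. The point is 26 mm from the sloping panel when the knob is in. z is the pull direction, straight out of the panel: 30 degrees from vertical, leaning to the machine's front. y is level, along the machine's width.
- start_knob (a joint): How far the start knob is pulled out, m: 0 in (at rest), 0.014 at its outer stop. A spring pulls it in with about 5 N at rest and 10 N at the stop, and it goes back in by itself when let go.
- lid_grip (a point): Centre of the upright black cylindrical grip on the loose blue lid, half-way up: 26 mm in diameter, 42 mm high (its top is 21 mm above this point, the lid's disc 21 mm below). z is the lid's axis, up. The lid starts flat on the bench, grip up, this point 34 mm above the bench. Mass 0.12 to 0.26 kg.
- lid_seat (a point): Point on the lid's axis on the underside of its disc, 26 mm below lid_grip; it coincides with bowl_rim when the lid is seated. The disc is 120 mm in diameter and 5 mm thick; below it a grey locating step, 95 mm in diameter and 8 mm deep with a 3 mm bevel, goes inside the bowl.
- lid: The loose lid as a whole; origin at the centre of the underside of its locating step.
- pliers: Bystander: long-nose pliers with red grips, 161 mm long, 11 mm high, lying on the bench; origin at the centre of its underside.
- timer: Bystander: pale timer, 62 x 68 x 21 mm, lying on the bench; origin at the centre of its underside.
- cot_jar: Bystander: round white jar with orange lid, 62 mm in diameter, 66 mm high; origin at the centre of its underside.
- bronze_block: Bystander: flat bronze-coloured block, 61 x 85 x 10 mm; origin at the centre of its underside.

How it is judged:
By the outcome, as a careful person would: the job done as asked, in the order asked, and still so for the second after the job is handed in, with the robot touching nothing.
It also fails if it takes over 59 s, if anything falls off the work surface, if the arm or the gripper's body presses on something with over 40 N, if the wrist force passes 120 N, or if a joint passes its speed limit or range.

ROBOT

A 7-joint arm with a two-finger parallel gripper is mounted at the origin on a cart in front of the work surface, level with it; the furniture and walls round the work are solid. World frame = base frame: x ahead of the robot, y to its left, z up, the work surface at z = 0. Lengths are in m, angles in rad, forces in N, time in s.
With the tool pointing down it reaches from about 0.425 to 0.875 m from the base axis. Payload 8.4 kg.
Tool frame: the origin (TCP) lies at the very end of the fingers, on their centre line; the grasp point (between the pads) lies r.hold_point_z behind it (r.hold_point_z is the distance from the TCP to the grasp point, in m); x points along the fingers, y is the direction in which the jaws open and shut, and the axes are right-handed (so a half turn about x gives the same grasp; the last joint's range is limited). The gripper opens to 87 mm and grips with 3 to 60 N. Pads are 19 mm wide; open, the fingers measure 117 mm over their backs; the gripper's body (75 mm by 190 mm) begins 51 mm behind the grasp point.
Start: joints at [-1.226, 0.333, 0.04, 1.465, -0.013, 1.343, -0.059], TCP at [0.279, 0.587, 0.223] pointing down, gripper open.
Joint ranges: [-2.58, 2.58], [-0.38, 2.09], [-1.3, 1.39], [0.25, 2.4], [-1.5, 4.64], [0.08, 2.09], [-2.65, 2.65]. Speed limits (rad/s): [2.22, 2.22, 2.79, 2.79, 3.14, 3.14, 3.14].

INTERFACE

Orientations are given as a rotation vector (axis times angle).
In Python, from bench import monitor, eyes, ticket, r gives the robot as it stands. The module is installed in compiled form; this text tells all that it offers.
- The arm moves only by the tool play_rows, never from a script. Its argument "commands" is a list of rows, each a list of 7 numbers: the shift along the tool's x, y, z in m, then the turn, a rotation vector about the tool's x, y, z in degrees, then the finger opening in m, from 0 to 0.087. A call has 1 to 12 rows; each row shifts and turns the pose as measured when the row begins, along the tool's axes as they then stand; what a row does not reach is not made up. A row lasts 1/10 s, in which the tool goes at most 50 mm and 8.59 degrees, less where a joint would pass 70% of its speed; a pose out of reach is approached as far as the arm can. A call with a gripper value outside its range is refused whole. The fingers move at their own pace and stop on an object; "force" is the grip in N (left out, the last holds). Time passes only in rows, so rows that do not move let the fingers close. It gives the time, the measured TCP pose, the force and the opening at its end, in the units of the state.
- monitor.sense(): the state, without advancing time (a new reading comes with each control period).
- eyes.read_camera(name): name is "scene" or "top" or "wrist"; returns a dict with "image" (480x640x3 uint8, red, green, blue), "K" (3x3 intrinsics, pixels), "camera_from_world" (4x4, takes a point from world to camera coordinates). Camera axes: x right, y down, z forward; pixel columns grow to the right and rows downward; lengths in m; the calibration is good to about 2 mm. A picture is of the moment at which its call begins. There is no depth.
- ticket.hand_in(): hands the job in, once; it reports no verdict.
The state is a dict: "time_s": time; "q": joint angles; "joint_vel": joint speeds; "joint_efforts": joint torques, N m; "ee_pos": TCP position; "eef_rot": TCP orientation; "ft_force": force on the tool from outside, world axes, zero at the start; "ft_torque": the same for the moment, N m; "finger_gap": opening from 0.0 (shut) to 1.0 (fully open).
Only numpy, scipy, OpenCV 4.12 (cv2) and the standard library are available. Lean on these libraries where they do the work, as an engineer would, in place of code of your own. Each camera call takes 0.05 s, during which the arm holds its last target.

## Working session

There is one attempt and no reset: what is moved stays moved. The work goes in short steps, Python scripts to look and compute and a tool call to move; the robot and the scene stay as the last step left them, time stands still between calls to the robot, and variables do not carry over. Pictures are saved under pics/ and viewed, and the job is handed in when it is done.

Besides the shell and the picture viewer there is one more tool, called as a command line: name --pt "numbers of a row" for each row, then --argument value for the rest. play_rows: Moves the arm, as the interface text tells. Its arguments: {"type":"object","properties":{"commands":{"type":"array"},"force":{"type":"number"}},"required":["commands"]}

```bash
mkdir -p pics; python3 - <<'E'
from bench import monitor, eyes, ticket, r
import cv2, numpy as np
print(r.hold_point_z); s=monitor.sense(); print(s)
for n in ["scene","top","wrist"]:
    d=eyes.read_camera(n); cv2.imwrite(f"pics/{n}0.png",d["image"][:,:,::-1]); np.savez(f"{n}0.npz",**d); print(n,d["K"].round(1).tolist(),d["camera_from_world"].round(3).tolist())
E
```

```text
0.0187
{'time_s': 0.0, 'q': array([-1.22618055,  0.33389606,  0.03987911,  1.46627966, -0.01336355,
        1.34327788, -0.05850897]), 'joint_vel': array([ 5.13408472e-04, -7.09725738e-04, -1.77912928e-03, -1.79290241e-04,
       -9.29270966e-04,  4.00540804e-05, -1.27595573e-03]), 'joint_efforts': array([-1.45927166e-03, -6.56364155e+01,  1.33446246e+00, -4.03805709e+01,
       -5.98164042e-02,  4.46765008e-02,  1.19718584e-04]), 'ee_pos': array([0.27894441, 0.586588  , 0.22166484]), 'eef_rot': array([ 0.34683054,  1.54283496, -0.34933249]), 'ft_force': array([0.5295095 , 0.06225206, 0.07971371]), 'ft_torque': array([-0.06454358,  0.07933953,  0.03288604]), 'finger_gap': 0.9969255216827394}
scene [[520.2, 0.0, 316.6], [0.0, 520.2, 232.2], [0.0, 0.0, 1.0]] [[0.885, -0.466, 0.015, -0.426], [-0.332, -0.651, -0.683, 0.256], [0.328, 0.599, -0.731, 1.426], [0.0, 0.0, 0.0, 1.0]]
top [[500.0, 0.0, 325.7], [0.0, 500.0, 245.2], [0.0, 0.0, 1.0]] [[-0.013, -1.0, 0.003, 0.069], [-0.998, 0.013, -0.054, 0.518], [0.054, -0.004, -0.999, 1.621], [0.0, 0.0, 0.0, 1.0]]
wrist [[396.0, 0.0, 320.2], [0.0, 396.0, 244.4], [0.0, 0.0, 1.0]] [[0.429, 0.903, -0.001, -0.65], [0.862, -0.409, 0.301, -0.037], [0.271, -0.13, -0.954, 0.392], [0.0, 0.0, 0.0, 1.0]]
```

View pics/scene0.png

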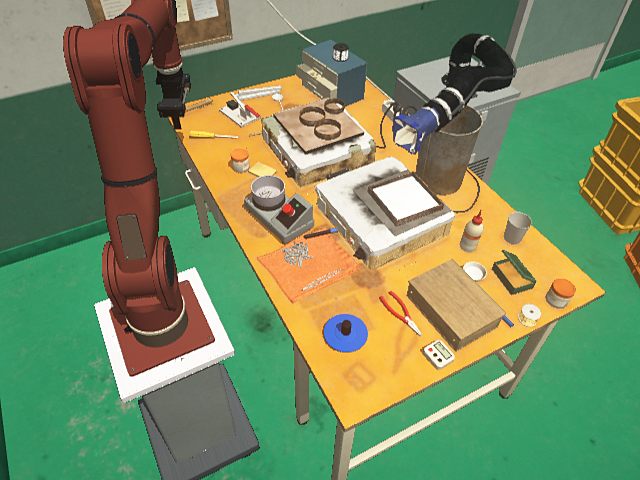

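View pics/top0.png

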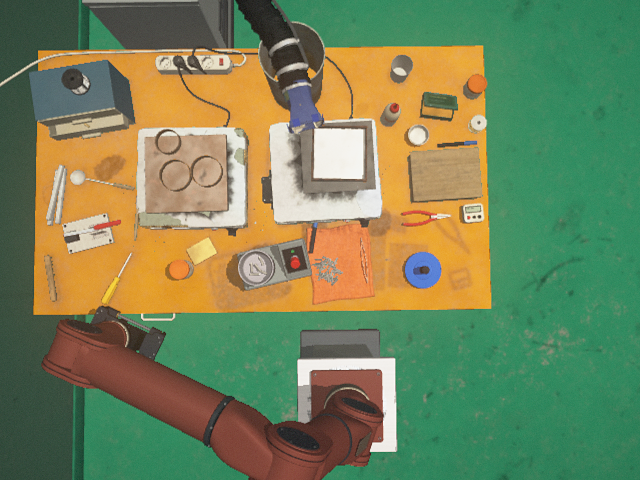

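View pics/wrist0.png

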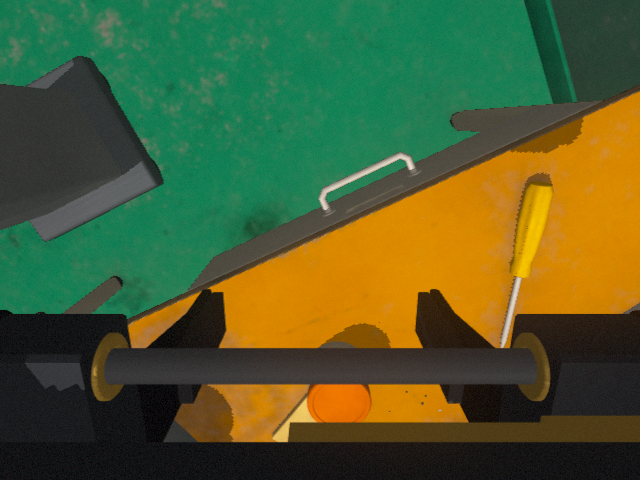

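The scene view shows the blue lid at about (345,333), the bowl at (267,192) and the red knob at (288,209). In the top view they are at (422,270), (256,268) and (295,262). The arm is clear of all three.

```bash
cat > h.py <<'E'
import numpy as np, cv2
from scipy.spatial.transform import Rotation as R
def ray(d,uv):
    K=d["K"];T=d["camera_from_world"];Rm=T[:3,:3];c=-Rm.T@T[:3,3]
    v=Rm.T@np.linalg.inv(K)@np.array([uv[0],uv[1],1.]);return c,v/np.linalg.norm(v)
def onz(d,uv,z):
    c,v=ray(d,uv);return c+v*(z-c[2])/v[2]
def proj(d,p):
    T=d["camera_from_world"];q=d["K"]@(T[:3,:3]@np.asarray(p,float)+T[:3,3]);return q[:2]/q[2]
def tri(obs):
    A=np.zeros((3,3));b=np.zeros(3)
    for d,uv in obs:
        c,v=ray(d,uv);P=np.eye(3)-np.outer(v,v);A+=P;b+=P@c
    p=np.linalg.solve(A,b);return p,[proj(d,p)-uv for d,uv in obs]
def blob(img,lo,hi,near=None):
    m=cv2.inRange(cv2.cvtColor(img,cv2.COLOR_RGB2HSV),np.array(lo),np.array(hi))
    cs,_=cv2.findContours(m,cv2.RETR_EXTERNAL,cv2.CHAIN_APPROX_NONE)
    cs=[c for c in cs if cv2.contourArea(c)>15]
    if near is not None: cs=[c for c in cs if np.hypot(*(c.reshape(-1,2).mean(0)-near))<60]
    return max(cs,key=cv2.contourArea)
E
python3 - <<'E'
from h import *
for n,near in [("top",(422,270)),("scene",(345,333))]:
    d=dict(np.load(n+"0.npz"));c=blob(d["image"],(105,150,80),(130,255,255),near)
    e=cv2.fitEllipse(c); pts=np.array([onz(d,p,.0105) for p in c.reshape(-1,2)])
    (x,y),rr=cv2.minEnclosingCircle(pts[:,:2].astype(np.float32)); print(n,"lid",e,onz(d,e[0],.0115),x,y,rr)
for n,near in [("top",(295,262)),("scene",(288,209))]:
    d=dict(np.load(n+"0.npz"))
    h=d["image"]
    m=cv2.inRange(cv2.cvtColor(h,cv2.COLOR_RGB2HSV),(0,150,90),(6,255,255))
    c=blob(h,(0,170,110),(6,255,255),near);print(n,"knob",cv2.boundingRect(c),cv2.minEnclosingCircle(c),cv2.contourArea(c))
    M=cv2.moments(c);print(M["m10"]/M["m00"],M["m01"]/M["m00"])
ds={n:dict(np.load(n+"0.npz")) for n in ("top","scene")}
for n,(u,v) in [("top",(270,265)),("scene",(280,205))]:
    k=cv2.resize(ds[n]["image"][v-38:v+38,u-50:u+50],None,fx=8,fy=8,interpolation=cv2.INTER_CUBIC)[...,::-1]
    cv2.imwrite(f"pics/{n}_m.png",k)
E
```

```text
top lid ((429.8501892089844, 278.068115234375), (10.7080717086792, 24.15812110900879), 55.10505294799805) [ 0.40713317 -0.27621083  0.0115    ] 0.40905648469924927 -0.2720922827720642 0.0470537506043911
scene lid ((345.2571716308594, 332.68017578125), (36.292236328125, 42.80213165283203), 96.99694061279297) [ 0.43368988 -0.2576058   0.0115    ] 0.434906005859375 -0.2552299499511719 0.059086915105581284
top knob (291, 257, 9, 12) ((294.5, 262.5), 5.522780418395996) 64.0
294.8359375 262.84375
scene knob (283, 204, 11, 11) ((287.5, 209.5), 5.700977325439453) 71.0
287.8145539906103 208.86150234741783
```

View pics/top_m.png

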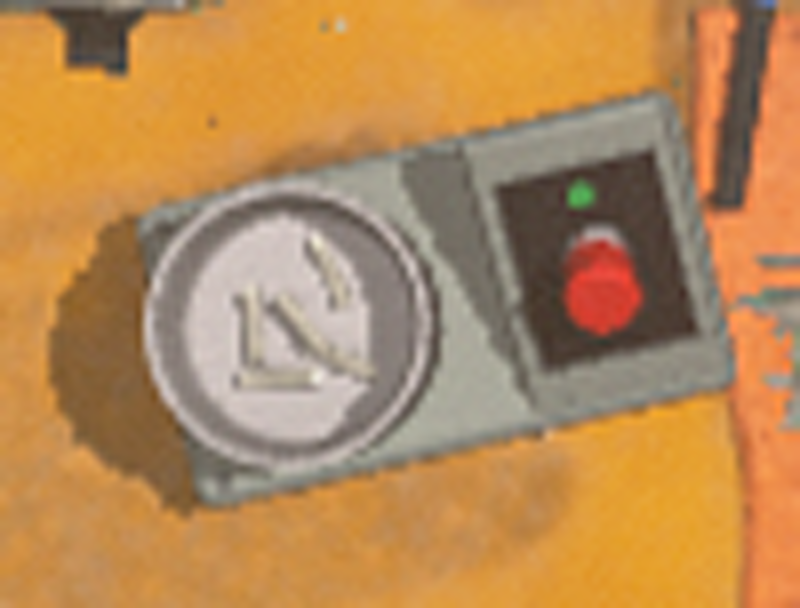

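View pics/scene_m.png

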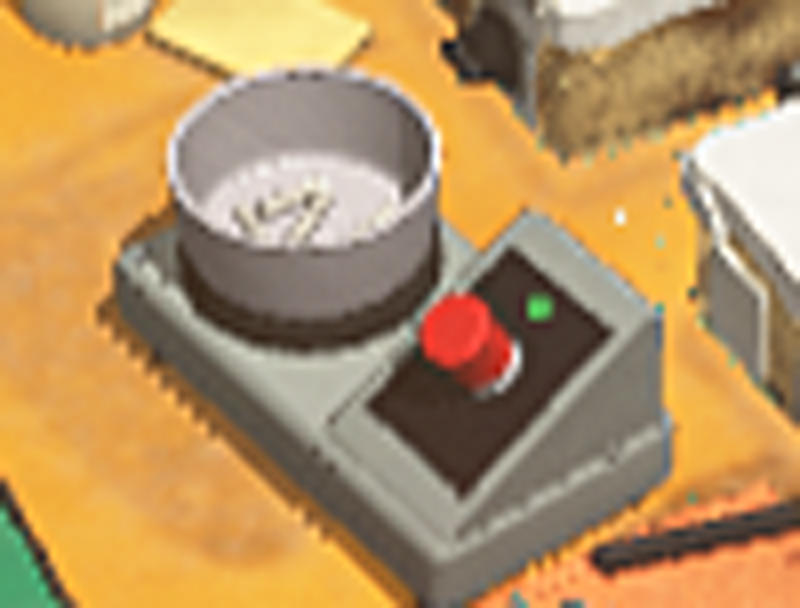

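The crops show the rim ellipse centred near (256,267) in top and (267.5,186.3) in scene. The knob's end face is near (294.8,263.7) in top and (286.4,207.6) in scene. I'll turn these into positions.

```bash
python3 - <<'E'
from h import *
ds={n:dict(np.load(n+"0.npz")) for n in ("top","scene")}
t,s=ds["top"],ds["scene"]
d=t;c=blob(d["image"],(100,110,40),(130,255,255),(422,270));hull=cv2.convexHull(c)
e=cv2.fitEllipse(hull);print(e,onz(t,e[0],.012))
es=cv2.fitEllipse(blob(s["image"],(105,150,80),(130,255,255),(345,333)))
print("lid tri",tri([(t,e[0]),(s,es[0])]))
bt,bs=(255.9,267.0),(267.5,186.3)
print("bowl",onz(t,bt,.11),onz(s,bs,.11),tri([(t,bt),(s,bs)]))
k=tri([(t,(294.8,263.7)),(s,(286.4,207.6))]);print("knob end",k)
# machine edges in top: bottom front edge of plinth top z=.05: crop pts
f=lambda u,v:(u/8+220-.44,v/8+227-.44)
a,b=onz(t,f(205,505),.04),onz(t,f(730,388),.04);dd=a-b;print("yaw front",np.degrees(np.arctan2(-dd[0],dd[1])))
a,b=onz(t,f(140,215),.05),onz(t,f(405,150),.05);dd=a-b;print("yaw back",np.degrees(np.arctan2(-dd[0],dd[1])))
E
```

```text
((422.56317138671875, 269.7317199707031), (35.594886779785156, 35.79176712036133), 128.35792541503906) [ 0.43462449 -0.2529552   0.012     ]
lid tri (array([ 0.43517499, -0.25444252,  0.00587171]), [array([ 0.08119486, -0.1644155 ]), array([-0.22116114,  0.01281091])])
bowl [0.44952428 0.27777936 0.11      ] [0.44761002 0.27337879 0.11      ] (array([0.44958474, 0.27843833, 0.10514708]), [array([ 2.14287494e-05, -4.94548440e-05]), array([-5.18684205e-05,  3.67871195e-07])])
knob end (array([0.45856747, 0.15809621, 0.1107083 ]), [array([ 0.07441612, -0.16866156]), array([-0.18497536,  0.00471341])])
yaw front 11.785965507240597
yaw back 13.075160150988873
```

```bash
cat >> h.py <<'E'
def yawmat(deg):
    # tool x down, tool y (jaws) at heading deg from world +x
    a=np.radians(deg);x=np.array([0,0,-1.]);y=np.array([np.cos(a),np.sin(a),0]);return np.c_[x,y,np.cross(x,y)]
def delta(s,p,Rt):
    R0=R.from_rotvec(s["eef_rot"]).as_matrix()
    return (R0.T@(np.asarray(p)-s["ee_pos"])).round(4), np.degrees(R.from_matrix(R0.T@Rt).as_rotvec()).round(2)
E
python3 - <<'E'
from h import *
from bench import monitor
s=monitor.sense();print(R.from_rotvec(s["eef_rot"]).as_matrix().round(3))
for yw in (90+12.5,102.5-180,12.5,-167.5): print(yw,delta(s,[.42,.30,.25],yawmat(yw)))
E
```

```text
[[-0.     0.429  0.903]
 [-0.001  0.903 -0.429]
 [-1.    -0.001  0.   ]]
102.5 (array([-0.0278, -0.1984,  0.2505]), array([-3.793e+01, -2.000e-02,  7.000e-02]))
-77.5 (array([-0.0278, -0.1984,  0.2505]), array([1.4207e+02, 9.0000e-02, 2.0000e-02]))
12.5 (array([-0.0278, -0.1984,  0.2505]), array([5.207e+01, 4.000e-02, 6.000e-02]))
-167.5 (array([-0.0278, -0.1984,  0.2505]), array([-1.2793e+02, -7.0000e-02,  4.0000e-02]))
```

```bash
cat >> h.py <<'E'
def rows(s,p,Rt,n):
    R0=R.from_rotvec(s["eef_rot"]);p0=s["ee_pos"];w=(R.from_matrix(Rt)*R0.inv()).as_rotvec()
    for i in range(n):
        Ri=R.from_rotvec(w*i/n)*R0
        print((Ri.inv().apply((np.asarray(p)-p0)/n)*1000).round(1).tolist(),np.degrees(Ri.inv().apply(w/n)).round(2).tolist())
E
python3 - <<'E'
from h import *
from bench import monitor,eyes
s=monitor.sense()
T=np.load("wrist0.npz")["camera_from_world"];C=-T[:3,:3].T@T[:3,3]
R0=R.from_rotvec(s["eef_rot"]).as_matrix()
print("cam in tool",R0.T@(C-s["ee_pos"]), R0.T@T[2,:3])
rows(s,[.42,.30,.26],yawmat(12.5),8)
E
```

```text
cam in tool [-0.16289507  0.00037901 -0.08281833] [9.53725382e-01 2.70675425e-04 3.00678937e-01]
[-4.7, -24.8, 31.3] [6.51, 0.0, 0.01]
[-4.7, -21.1, 33.9] [6.51, 0.0, 0.01]
[-4.7, -17.1, 36.1] [6.51, 0.0, 0.01]
[-4.7, -12.9, 37.8] [6.51, 0.0, 0.01]
[-4.7, -8.5, 39.0] [6.51, 0.0, 0.01]
[-4.8, -4.1, 39.7] [6.51, 0.0, 0.01]
[-4.8, 0.5, 39.9] [6.51, 0.0, 0.01]
[-4.8, 5.0, 39.6] [6.51, 0.0, 0.01]
```

```bash
python3 - <<'E'
from h import *
from bench import monitor,eyes
rows(monitor.sense(),[.46,.20,.26],yawmat(12.5),10)
E
```

```text
[-3.8, -27.2, 33.0] [5.21, 0.0, 0.01]
[-3.8, -24.1, 35.3] [5.21, 0.0, 0.01]
[-3.8, -20.8, 37.3] [5.21, 0.0, 0.01]
[-3.8, -17.3, 39.0] [5.21, 0.0, 0.01]
[-3.8, -13.7, 40.5] [5.21, 0.0, 0.01]
[-3.8, -9.9, 41.5] [5.21, 0.0, 0.01]
[-3.8, -6.1, 42.3] [5.21, 0.0, 0.01]
[-3.8, -2.3, 42.6] [5.21, 0.0, 0.01]
[-3.8, 1.6, 42.7] [5.21, 0.0, 0.01]
[-3.8, 5.5, 42.3] [5.21, 0.0, 0.01]
```

play_rows --pt "-0.004 -0.027 0.033 5.2 0 0 0.087" --pt "-0.004 -0.024 0.035 5.2 0 0 0.087" --pt "-0.004 -0.021 0.037 5.2 0 0 0.087" --pt "-0.004 -0.017 0.039 5.2 0 0 0.087" --pt "-0.004 -0.014 0.04 5.2 0 0 0.087" --pt "-0.004 -0.01 0.042 5.2 0 0 0.087" --pt "-0.004 -0.006 0.042 5.2 0 0 0.087" --pt "-0.004 -0.002 0.043 5.2 0 0 0.087" --pt "-0.004 0.002 0.043 5.2 0 0 0.087" --pt "-0.004 0.005 0.042 5.2 0 0 0.087" --pt "0 0 0 0 0 0 0.087"

```text
time_s: 1.25
ee_pos: [0.4584, 0.1823, 0.2599]
eef_rot: [1.068, 1.292, -1.077]
ft_force: [0.1, 0.5, 0.0]
finger_gap: 1.002
```

```bash
python3 - <<'E'
from h import *
from bench import monitor,eyes
s=monitor.sense();print(s["time_s"],s["ee_pos"],s["q"].round(2),delta(s,[.46,.20,.26],yawmat(12.5)))
d=eyes.read_camera("wrist");np.savez("wrist1.npz",**d);cv2.imwrite("pics/wrist1.png",d["image"][...,::-1])
E
```

```text
1.25 [0.45840444 0.18231569 0.25990934] [-0.86 -0.02  0.39  1.79  0.01  1.37 -0.29] (array([-0.0002,  0.0048, -0.0171]), array([-1.94,  0.15,  0.29]))
```

View pics/wrist1.png

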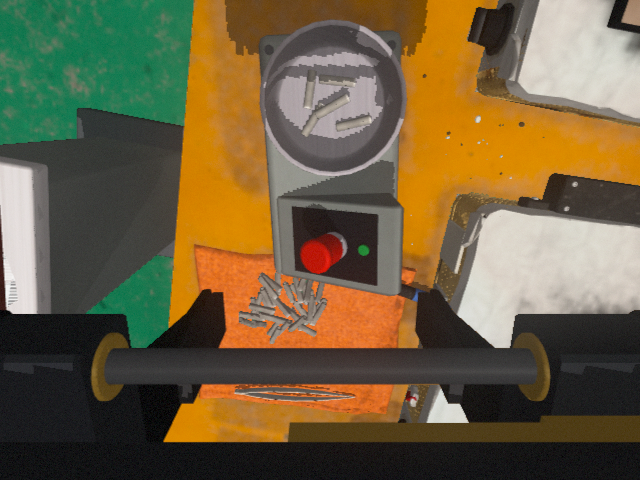

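The wrist view shows the whole machine, with the rim centred near (333,97) and the knob's end face near (318,254). I'll crop it for precision.

```bash
python3 - <<'E'
from h import *
d=dict(np.load("wrist1.npz"));im=d["image"]
cv2.imwrite("pics/w1a.png",cv2.resize(im[10:190,235:435],None,fx=3.3,fy=3.3,interpolation=cv2.INTER_CUBIC)[...,::-1])
cv2.imwrite("pics/w1b.png",cv2.resize(im[185:300,265:415],None,fx=5,fy=5,interpolation=cv2.INTER_CUBIC)[...,::-1])
E
```

```text
(no output)
```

View pics/w1a.png

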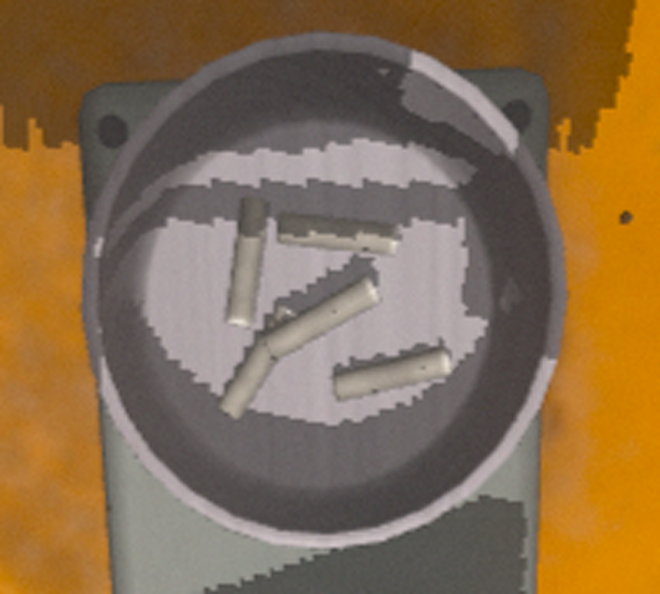

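View pics/w1b.png

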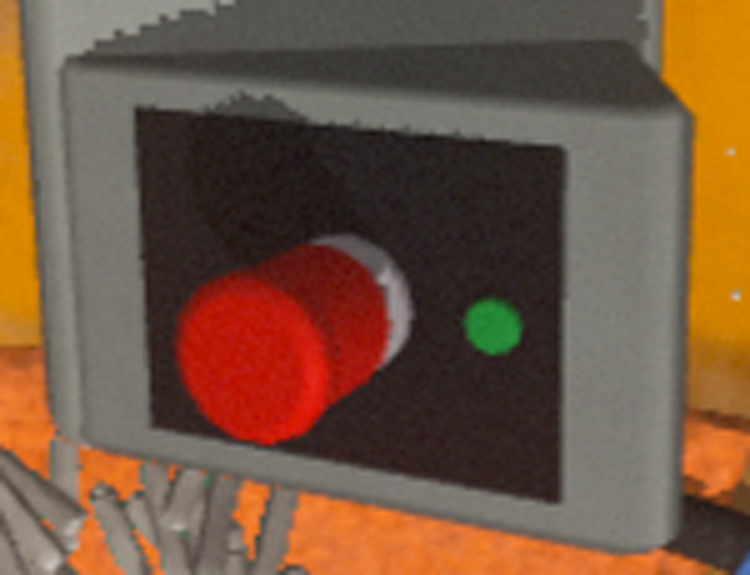

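```bash
python3 - <<'E'
from h import *
w,t,s=[dict(np.load(n)) for n in ("wrist1.npz","top0.npz","scene0.npz")]
fa=lambda u,v:(235+(u+.5)/3.3-.5,10+(v+.5)/3.3-.5)
fb=lambda u,v:(265+(u+.5)/5-.5,185+(v+.5)/5-.5)
P=np.array([onz(w,fa(*q),.11) for q in [(330,33),(325,546),(83,295),(566,295),(150,130),(160,472)]])
A=np.c_[2*P[:,:2],np.ones(len(P))];x=np.linalg.lstsq(A,(P[:,:2]**2).sum(1),rcond=None)[0];c=x[:2];print("bowl w",c,np.sqrt(x[2]+c@c),np.linalg.norm(P[:,:2]-c,axis=1))
print("bowl tri",tri([(w,proj(w,[*c,.11])),(t,(255.9,267.0)),(s,(267.5,186.3))]))
k,e=tri([(w,fb(253,357)),(t,(294.8,263.7)),(s,(286.4,207.6))]);print("knob end",k,e)
print(tri([(w,fb(253,357)),(t,(294.8,263.7))]),tri([(w,fb(253,357)),(s,(286.4,207.6))]))
for a,b,z in [((135,108),(152,430),.06),((567,148),(562,500),.097)]:
    D=onz(w,fb(*a),z)-onz(w,fb(*b),z);print(D,np.degrees(np.arctan2(-D[0],D[1])))
dd=c-k[:2];print("bowl->knob",dd)
# yaw s.t. y separation .120
E
```

```text
bowl w [0.45055023 0.27788288] 0.053873214129591965 [0.05442351 0.05403426 0.054901   0.05375414 0.05271074 0.05338792]
bowl tri (array([0.44994031, 0.27832247, 0.10515582]), [array([-0.86090667, -0.50908576]), array([ 0.03663887, -0.11620279]), array([ 0.11644541, -0.01405045])])
knob end [0.45849147 0.15733792 0.11189657] [array([-0.18481475, -0.76638485]), array([ 0.29949582, -0.15393835]), array([-0.11137323, -0.11178083])]
(array([0.4582696 , 0.15805406, 0.11584031]), [array([-0.37448034, -0.04351732]), array([-0.00833463, -0.1008757 ])]) (array([0.45867653, 0.15673167, 0.11189466]), [array([-0.09678833, -0.05107545]), array([ 0.02901955, -0.00687251])])
[-0.01371399  0.06292832  0.        ] 12.294257423377115
[-0.01370927  0.06281773  0.        ] 12.311134916046509
bowl->knob [-0.00794123  0.12054496]
```

```bash
python3 - <<'E'
from h import *
from bench import monitor,eyes
rows(monitor.sense(),[.435,-.254,.16],yawmat(12.3),11)
E
```

```text
[9.2, -9.4, 38.8] [-0.13, 0.01, 0.03]
[9.2, -9.5, 38.8] [-0.13, 0.01, 0.03]
[9.2, -9.6, 38.8] [-0.13, 0.01, 0.03]
[9.1, -9.7, 38.8] [-0.13, 0.01, 0.03]
[9.1, -9.8, 38.7] [-0.13, 0.01, 0.03]
[9.1, -9.9, 38.7] [-0.13, 0.01, 0.03]
[9.1, -10.0, 38.7] [-0.13, 0.01, 0.03]
[9.1, -10.1, 38.7] [-0.13, 0.01, 0.03]
[9.1, -10.2, 38.6] [-0.13, 0.01, 0.03]
[9.1, -10.3, 38.6] [-0.13, 0.01, 0.03]
[9.1, -10.4, 38.6] [-0.13, 0.01, 0.03]
```

play_rows --pt "0.002 -0.01 0.039 -0.2 0 0 0.087" --pt "0.01 -0.01 0.039 -0.2 0 0 0.087" --pt "0.01 -0.01 0.039 -0.2 0 0 0.087" --pt "0.01 -0.01 0.039 -0.2 0 0 0.087" --pt "0.01 -0.01 0.039 -0.2 0 0 0.087" --pt "0.01 -0.01 0.039 -0.2 0 0 0.087" --pt "0.01 -0.01 0.039 -0.2 0 0 0.087" --pt "0.01 -0.01 0.039 -0.2 0 0 0.087" --pt "0.01 -0.01 0.039 0 0 0 0.087" --pt "0.01 -0.01 0.039 0 0 0 0.087" --pt "0.008 -0.01 0.022 0 0 0 0.087" --pt "0 0 0 0 0 0 0.087"

```text
time_s: 2.5
ee_pos: [0.4386, -0.2414, 0.1551]
eef_rot: [1.019, 1.321, -1.023]
ft_force: [0.1, 0.7, 1.0]
finger_gap: 1.002
```

```bash
python3 - <<'E'
from h import *
from bench import monitor,eyes
s=monitor.sense();print(s["time_s"],s["ee_pos"],s["q"].round(2),delta(s,[.435,-.254,.10],yawmat(12.3)))
d=eyes.read_camera("wrist");np.savez("wrist2.npz",**d);cv2.imwrite("pics/wrist2.png",d["image"][...,::-1])
E
```

```text
2.5 [ 0.43862789 -0.24135821  0.15514731] [-0.46  0.09  0.93  1.94 -0.07  1.15  0.75] (array([ 0.0552, -0.0065,  0.0113]), array([ 2.21, -0.  ,  0.22]))
```

View pics/wrist2.png

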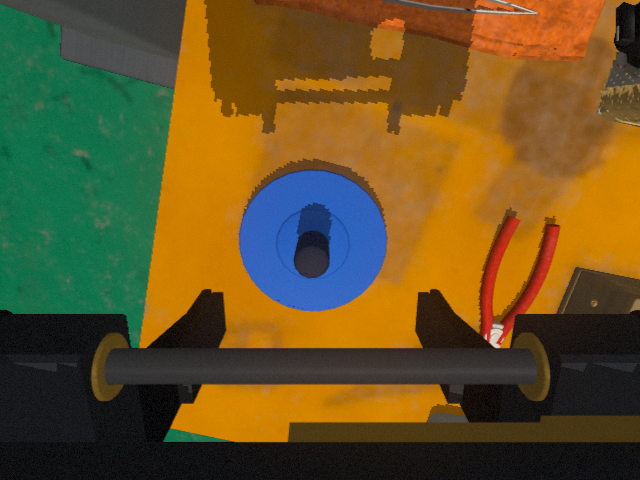

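The lid is fully in view: the disc is centred near (313,240), the grip top near (312,263), and the pliers are well to the right.

```bash
python3 - <<'E'
from h import *
from bench import monitor
d=dict(np.load("wrist2.npz"));c=blob(d["image"],(100,110,40),(130,255,255))
P=np.array([onz(d,p,.013) for p in cv2.convexHull(c).reshape(-1,2)])
A=np.c_[2*P[:,:2],np.ones(len(P))];x=np.linalg.lstsq(A,(P[:,:2]**2).sum(1),rcond=None)[0];c=x[:2];print(c,np.sqrt(x[2]+c@c))
print(proj(d,[*c,.055]))
s=monitor.sense();print(delta(s,[*c,.018],yawmat(12.3)))
E
```

```text
[ 0.43574285 -0.2547679 ] 0.059351556830001595
[311.20185694 261.44039387]
(array([ 0.1375, -0.0068,  0.0137]), array([ 2.29, -0.03,  0.19]))
```

play_rows --pt "0.02 -0.004 0.007 1.1 0 0.1 0.087" --pt "0.03 -0.003 0.007 1.1 0 0.1 0.087" --pt "0.03 0 0 0 0 0 0.087" --pt "0.02 0 0 0 0 0 0.087" --pt "0.01 0 0 0 0 0 0.087" --pt "0 0 0 0 0 0 0.087" --force 25

```text
time_s: 3.15
ee_pos: [0.4427, -0.2433, 0.0425]
eef_rot: [1.042, 1.311, -1.031]
ft_force: [0.3, 0.2, 0.2]
finger_gap: 0.998
```

```bash
python3 - <<'E'
from h import *
from bench import monitor
s=monitor.sense();print(s["time_s"],s["ee_pos"],s["ft_force"],delta(s,[.4357,-.2548,.018],yawmat(12.3)))
E
```

```text
3.15 [ 0.44272843 -0.24325571  0.04246053] [0.27197822 0.20583018 0.23963544] (array([ 0.0244, -0.0096,  0.0097]), array([ 1.02, -0.3 , -0.26]))
```

play_rows --pt "0 -0.005 0.005 0.5 -0.3 -0.3 0.087" --pt "0 -0.005 0.005 0.5 0 0 0.087" --pt "0 0 0 0 0 0 0.087"

```text
time_s: 3.45
ee_pos: [0.4368, -0.2551, 0.0447]
eef_rot: [1.049, 1.302, -1.047]
ft_force: [-0.7, -0.1, -0.4]
finger_gap: 1.0
```

```bash
python3 - <<'E'
from h import *
from bench import monitor
s=monitor.sense();print(s["time_s"],s["ee_pos"],s["ft_force"],delta(s,[.4357,-.2548,.018],yawmat(12.3)))
E
```

```text
3.45 [ 0.43680605 -0.25508684  0.04472939] [-0.66465543 -0.10991965 -0.41259626] (array([ 0.0267, -0.0011, -0.0005]), array([ 0.1 ,  0.05, -0.11]))
```

play_rows --pt "0.012 -0.001 0 0 0 0 0.087" --pt "0.01 0 0 0 0 0 0.087" --pt "0.004 0 0 0 0 0 0.087" --pt "0 0 0 0 0 0 0.087"

```text
time_s: 3.85
ee_pos: [0.4366, -0.2556, 0.0175]
eef_rot: [1.05, 1.3, -1.046]
ft_force: [0.7, 0.5, -0.2]
finger_gap: 1.0
```

```bash
python3 - <<'E'
from h import *
from bench import monitor
s=monitor.sense();print(s["time_s"],s["ee_pos"],s["ft_force"],delta(s,[.4357,-.2548,.018],yawmat(12.3)))
E
```

```text
3.85 [ 0.43656301 -0.25559366  0.01748059] [ 0.70257164  0.4729147  -0.15125445] (array([-0.0005, -0.0007, -0.001 ]), array([ 0.07,  0.07, -0.26]))
```

Good. I'll close the fingers.

play_rows --pt "0 0 0 0 0 0.2 0.06" --pt "0 0 0 0 0 0 0.04" --pt "0 0 0 0 0 0 0.03" --pt "0 0 0 0 0 0 0.02" --pt "0 0 0 0 0 0 0.01" --pt "0 0 0 0 0 0 0.01" --pt "0 0 0 0 0 0 0.01" --force 25

```text
time_s: 4.55
ee_pos: [0.4369, -0.2558, 0.0179]
eef_rot: [1.053, 1.297, -1.043]
ft_force: [0.5, -0.4, 0.9]
finger_gap: 0.446
```

```bash
python3 - <<'E'
from h import *
from bench import monitor
s=monitor.sense();print(s["time_s"],s["ee_pos"],s["ft_force"],s["finger_gap"]*.087,delta(s,[.4357,-.2548,.018],yawmat(12.3)))
E
```

```text
4.55 [ 0.43690068 -0.2557578   0.01785543] [ 0.51334175 -0.41014534  0.92028804] 0.03883551926585158 (array([-0.0002, -0.001 , -0.0012]), array([ 0.07,  0.08, -0.49]))
```

play_rows --pt "0 0 0 0 0 -0.4 0.01" --pt "0 0 0 0 0 0 0.01" --pt "0 0 0 0 0 0 0.01" --pt "0 0 0 0 0 0 0.01" --force 25

```text
time_s: 4.95
ee_pos: [0.4369, -0.2557, 0.0179]
eef_rot: [1.048, 1.302, -1.048]
ft_force: [-0.7, 1.1, 1.3]
finger_gap: 0.292
```

```bash
python3 - <<'E'
from h import *
from bench import monitor
s=monitor.sense();print(s["time_s"],s["ee_pos"],s["ft_force"],s["finger_gap"]*.087,delta(s,[.4357,-.2548,.018],yawmat(12.3)))
E
```

```text
4.95 [ 0.43689436 -0.25567192  0.01790434] [-0.69294039  1.0842083   1.32405209] 0.02542586079166038 (array([-0.0001, -0.001 , -0.0011]), array([ 0.08,  0.08, -0.05]))
```

play_rows --pt "-0.01 0 0 0 0 0 0.01" --pt "-0.02 0 0 0 0 0 0.01" --pt "-0.03 0 0 0 0 0 0.01" --pt "-0.04 0 0 0 0 0 0.01" --pt "-0.04 0 0 0 0 0 0.01" --pt "-0.04 0 0 0 0 0 0.01" --pt "0 0 0 0 0 0 0.01" --force 25

```text
time_s: 5.65
ee_pos: [0.4335, -0.2565, 0.2055]
eef_rot: [1.049, 1.305, -1.056]
ft_force: [0.4, -0.4, -3.2]
finger_gap: 0.292
```

```bash
python3 - <<'E'
from h import *
from bench import monitor,eyes
s=monitor.sense();print(s["time_s"],s["ee_pos"],s["ft_force"],s["finger_gap"]*.087)
rows(s,[.44,.25,.21],yawmat(12.3),12)
d=eyes.read_camera("wrist");cv2.imwrite("pics/wrist3.png",d["image"][...,::-1])
E
```

```text
5.65 [ 0.4334813  -0.25646164  0.20552938] [ 0.44119919 -0.43826487 -3.21055735] 0.025409778292810145
[-0.4, 9.4, -41.2] [-0.02, -0.0, 0.02]
[-0.4, 9.4, -41.1] [-0.02, -0.0, 0.02]
[-0.4, 9.4, -41.1] [-0.02, -0.0, 0.02]
[-0.4, 9.4, -41.1] [-0.02, -0.0, 0.02]
[-0.4, 9.4, -41.1] [-0.02, -0.0, 0.02]
[-0.4, 9.4, -41.1] [-0.02, -0.0, 0.02]
[-0.4, 9.5, -41.1] [-0.02, -0.0, 0.02]
[-0.4, 9.5, -41.1] [-0.02, -0.0, 0.02]
[-0.4, 9.5, -41.1] [-0.02, -0.0, 0.02]
[-0.4, 9.5, -41.1] [-0.02, -0.0, 0.02]
[-0.4, 9.5, -41.1] [-0.02, -0.0, 0.02]
[-0.4, 9.5, -41.1] [-0.02, -0.0, 0.02]
```

View pics/wrist3.png

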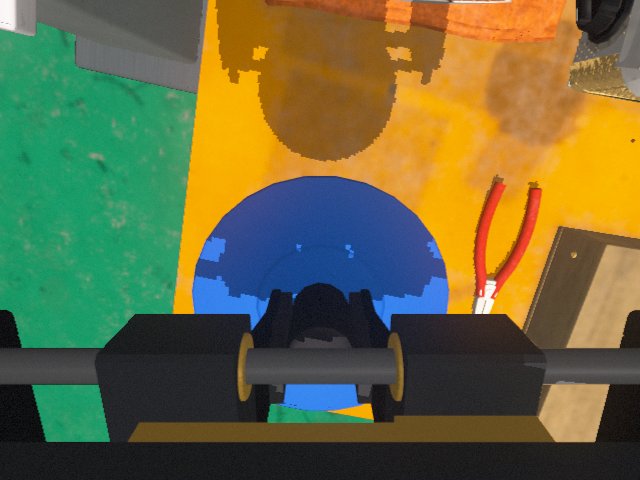

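The lid is held level between the fingers, with the disc's outline spanning columns 193–448. I'll carry it to the bowl.

play_rows --pt "-0.001 0.005 -0.02 0 0 0 0.01" --pt "-0.001 0.009 -0.036 0 0 0 0.01" --pt "-0.001 0.01 -0.042 0 0 0 0.01" --pt "-0.001 0.01 -0.042 0 0 0 0.01" --pt "0 0.01 -0.042 0 0 0 0.01" --pt "0 0.01 -0.042 0 0 0 0.01" --pt "0 0.01 -0.042 0 0 0 0.01" --pt "0 0.01 -0.042 0 0 0 0.01" --pt "0 0.01 -0.042 0 0 0 0.01" --pt "0 0.01 -0.042 0 0 0 0.01" --pt "0 0.01 -0.042 0 0 0 0.01" --pt "0 0.007 -0.03 0 0 0 0.01"

```text
time_s: 6.9
ee_pos: [0.4357, 0.2313, 0.1925]
eef_rot: [1.047, 1.313, -1.082]
ft_force: [0.3, 0.6, -1.7]
finger_gap: 0.288
```

```bash
python3 - <<'E'
from h import *
from bench import monitor,eyes
s=monitor.sense();print(s["time_s"],s["ee_pos"],s["ft_force"],s["finger_gap"]*.087,delta(s,[.450,.278,.20],yawmat(12.3)),s["joint_vel"].round(3))
E
```

```text
6.9 [0.43566205 0.23133758 0.19245259] [ 0.27653822  0.60740989 -1.66921562] 0.02502837479733273 (array([-0.0082,  0.023 , -0.0429]), array([-0.97,  0.03,  1.52])) [-0.24   0.353 -0.195 -0.298 -0.136 -0.006 -0.41 ]
```

play_rows --pt "0 0 0 0 0 0 0.01" --pt "0 0.006 -0.01 0 0 0.8 0.01" --pt "0 0.008 -0.01 0 0 0.4 0.01" --pt "0 0 0 0 0 0 0.01"

```text
time_s: 7.3
ee_pos: [0.4433, 0.2576, 0.1872]
eef_rot: [1.05, 1.302, -1.068]
ft_force: [0.1, -0.3, -1.8]
finger_gap: 0.293
```

```bash
python3 - <<'E'
from h import *
from bench import monitor,eyes
s=monitor.sense();print(s["time_s"],s["ee_pos"],s["ft_force"],s["finger_gap"]*.087,delta(s,[.450,.278,.17],yawmat(12.3)),s["joint_vel"].round(3))
E
```

```text
7.3 [0.44327506 0.25763148 0.18715036] [ 0.13934101 -0.2509844  -1.7624315 ] 0.0255165247281576 (array([ 0.017 ,  0.0109, -0.0187]), array([-0.7 ,  0.25,  0.61])) [ 0.006 -0.01   0.014  0.026  0.008  0.008  0.002]
```

play_rows --pt "0.004 0.006 -0.01 0 0 0.4 0.01" --pt "0.006 0.006 -0.009 0 0.2 0.3 0.01" --pt "0 0 0 0 0 0 0.01"

```text
time_s: 7.6
ee_pos: [0.4523, 0.2788, 0.1759]
eef_rot: [1.062, 1.295, -1.059]
ft_force: [0.8, -0.1, -3.5]
finger_gap: 0.293
```

```bash
python3 - <<'E'
from h import *
from bench import monitor,eyes
s=monitor.sense();print(s["time_s"],s["ee_pos"],s["ft_force"],s["finger_gap"]*.087,delta(s,[.450,.278,.17],yawmat(12.3)))
for n in ("top","scene","wrist"):
    d=eyes.read_camera(n);np.savez(n+"4.npz",**d);cv2.imwrite(f"pics/{n}4.png",d["image"][...,::-1])
k=np.load("scene4.npz")["image"][140:240,210:340];cv2.imwrite("pics/scene4c.png",cv2.resize(k,None,fx=6,fy=6,interpolation=cv2.INTER_CUBIC)[...,::-1])
k=np.load("top4.npz")["image"][220:310,200:320];cv2.imwrite("pics/top4c.png",cv2.resize(k,None,fx=6,fy=6,interpolation=cv2.INTER_CUBIC)[...,::-1])
E
```

```text
7.6 [0.45232498 0.2788299  0.17590432] [ 0.83693315 -0.05738687 -3.52551497] 0.025532250675694524 (array([ 0.0059, -0.0025,  0.0003]), array([-0.84,  0.04, -0.14]))
```

View pics/scene4c.png

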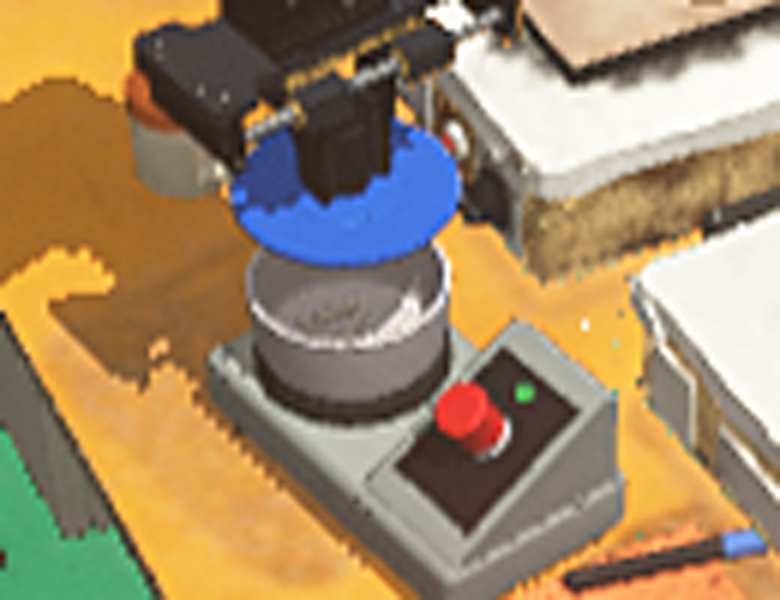

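View pics/top4c.png

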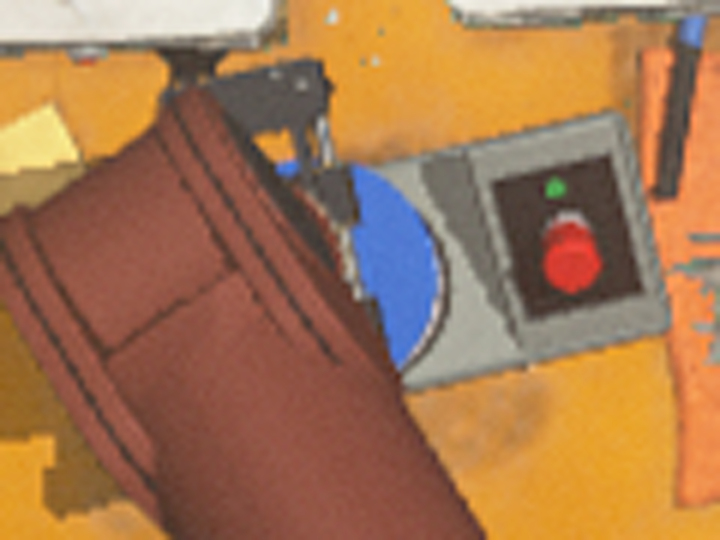

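View pics/wrist4.png

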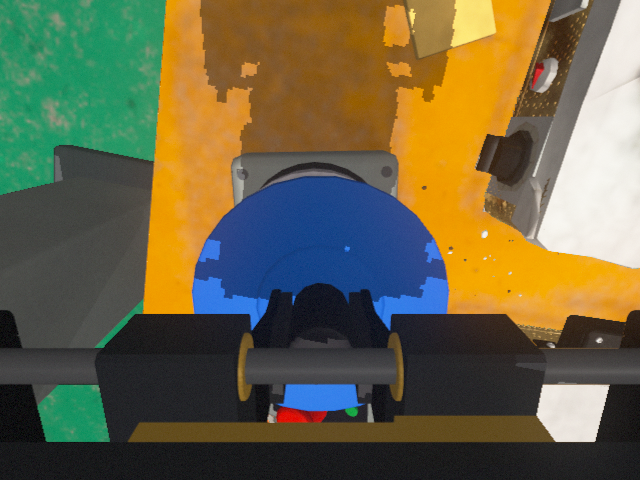

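The lid is held level over the bowl. The wrist view shows its disc spanning columns 193–448 with the bowl's far rim just visible behind it.

```bash
cat >> h.py <<'E'
def circ(P):
    A=np.c_[2*P[:,:2],np.ones(len(P))];x=np.linalg.lstsq(A,(P[:,:2]**2).sum(1),rcond=None)[0];c=x[:2];return c,np.sqrt(x[2]+c@c)
E
python3 - <<'E'
from h import *
from bench import monitor
p=monitor.sense()["ee_pos"];z=p[2]-.005
d=dict(np.load("wrist4.npz"));c=blob(d["image"],(100,110,40),(130,255,255))
q=cv2.convexHull(c).reshape(-1,2);q=q[(q[:,1]<300)];print(q[:,0].min(),q[:,0].max(),q[:,1].min())
print("wrist",circ(np.array([onz(d,x,z) for x in q])),"tcp",p)
d=dict(np.load("scene4.npz"));c=blob(d["image"],(100,110,40),(130,255,255),(267,172))
q=cv2.convexHull(c).reshape(-1,2);q=q[q[:,1]>172];P=np.array([onz(d,x,z-.003) for x in q])
print("scene",circ(P),len(q))
E
```

```text
192 448 176
wrist (array([0.45252686, 0.27936701]), np.float64(0.05916558811766143)) tcp [0.45248102 0.27754509 0.17687497]
scene (array([0.45159445, 0.27506542]), np.float64(0.05807290578660937)) 9
```

```bash
python3 - <<'E'
from h import *
from bench import monitor
s=monitor.sense();print(s["ft_force"],delta(s,[.4495,.2765,.135],yawmat(12.3)))
E
```

```text
[-0.29740031 -1.15501944 -1.53524585] (array([ 0.0419, -0.0032,  0.0004]), array([-0.9 ,  0.05, -0.16]))
```

play_rows --pt "0.01 -0.002 0 0 0 -0.1 0.01" --pt "0.015 -0.001 0 0 0 0 0.01" --pt "0.01 0 0 0 0 0 0.01" --pt "0.003 0 0 0 0 0 0.01" --pt "0 0 0 0 0 0 0.01"

```text
time_s: 8.25
ee_pos: [0.4494, 0.2755, 0.1367]
eef_rot: [1.063, 1.295, -1.062]
ft_force: [-0.6, -0.9, -1.7]
finger_gap: 0.292
```

```bash
python3 - <<'E'
from h import *
from bench import monitor
s=monitor.sense();print(s["ee_pos"],s["ft_force"],delta(s,[.4495,.2765,.122],yawmat(12.3)))
E
```

```text
[0.44940015 0.27548251 0.13673477] [-0.59831829 -0.85463971 -1.74659166] (array([ 0.0147,  0.0003, -0.001 ]), array([-1.01,  0.02, -0.06]))
```

play_rows --pt "0.004 0 -0.001 0 0 0 0.01" --pt "0.004 0 0 0 0 0 0.01" --pt "0.003 0 0 0 0 0 0.01" --pt "0 0 0 0 0 0 0.01"

```text
time_s: 8.65
ee_pos: [0.4497, 0.2769, 0.1258]
eef_rot: [1.064, 1.295, -1.061]
ft_force: [0.9, 0.4, -0.8]
finger_gap: 0.289
```

```bash
python3 - <<'E'
from h import *
from bench import monitor,eyes
s=monitor.sense();print(s["ee_pos"],s["ft_force"],s["ft_torque"],delta(s,[.4495,.2765,.120],yawmat(12.3)))
d=eyes.read_camera("scene");k=d["image"][140:240,210:340];cv2.imwrite("pics/scene5c.png",cv2.resize(k,None,fx=6,fy=6,interpolation=cv2.INTER_CUBIC)[...,::-1])
E
```

```text
[0.44974943 0.27691831 0.12578891] [ 0.86822094  0.36922447 -0.78094568] [-0.07992228  0.01995681  0.00222935] (array([ 0.0058, -0.0003,  0.0004]), array([-1.01, -0.03, -0.14]))
```

View pics/scene5c.png

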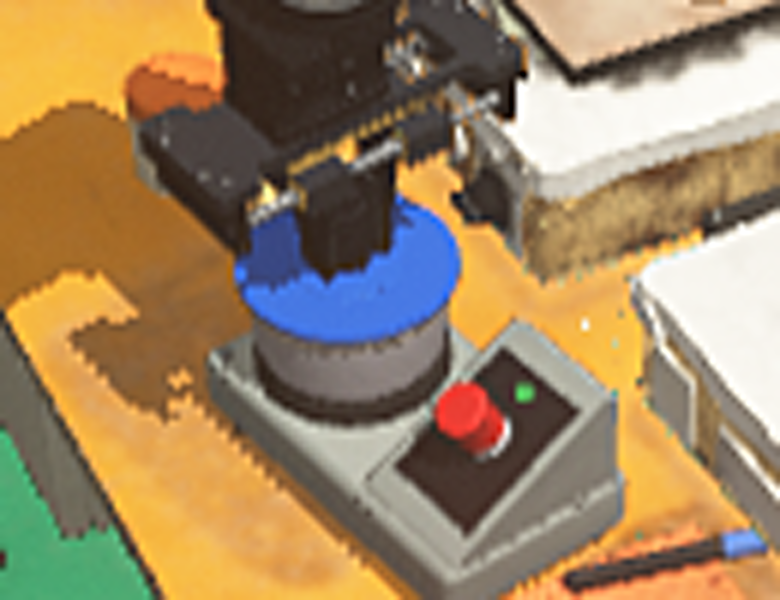

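The lid's ellipse (crop columns 235–461) is centred on the bowl (250–449). I'll lower it the last few millimetres slowly.

play_rows --pt "0.002 0 0 0 0 0 0.01" --pt "0.002 0 0 0 0 0 0.01" --pt "0.001 0 0 0 0 0 0.01" --pt "0 0 0 0 0 0 0.01"

```text
time_s: 9.1
ee_pos: [0.4501, 0.2771, 0.121]
eef_rot: [1.065, 1.295, -1.06]
ft_force: [0.1, 0.6, -2.5]
finger_gap: 0.295
```

```bash
python3 - <<'E'
from h import *
from bench import monitor,eyes
s=monitor.sense();print(s["ee_pos"],s["ft_force"],s["ft_torque"],delta(s,[.4495,.2765,.120],yawmat(12.3)))
E
```

```text
[0.45011691 0.27714812 0.12098858] [ 0.12484748  0.57667335 -2.50897044] [-0.08864668  0.0556618   0.04153983] (array([ 0.001 , -0.0007,  0.0005]), array([-1.01, -0.05, -0.19]))
```

play_rows --pt "0.001 0 0 0 0 0 0.01" --pt "0.001 0 0 0 0 0 0.01" --pt "0 0 0 0 0 0 0.01"

```text
time_s: 9.4
ee_pos: [0.4504, 0.2773, 0.1204]
eef_rot: [1.066, 1.295, -1.059]
ft_force: [-0.6, 1.0, -2.0]
finger_gap: 0.293
```

```bash
python3 - <<'E'
from h import *
from bench import monitor,eyes
s=monitor.sense();print(s["ee_pos"],s["ft_force"],s["ft_torque"],delta(s,[.4495,.2765,.120],yawmat(12.3)))
E
```

```text
[0.45040384 0.27729774 0.12044175] [-0.59758587  0.95354054 -2.02604826] [-0.03548462  0.07656138 -0.01765301] (array([ 0.0004, -0.001 ,  0.0006]), array([-1.02, -0.1 , -0.21]))
```

play_rows --pt "0.0015 0 0 0 0 0 0.01" --pt "0.0015 0 0 0 0 0 0.01"

```text
time_s: 9.6
ee_pos: [0.4506, 0.2775, 0.12]
eef_rot: [1.067, 1.296, -1.059]
ft_force: [-8.8, -6.2, 22.2]
finger_gap: 0.293
```

```bash
python3 - <<'E'
from h import *
from bench import monitor,eyes
s=monitor.sense();print(s["ee_pos"],s["ft_force"],s["ft_torque"],delta(s,[.4495,.2765,.120],yawmat(12.3)))
E
```

```text
[0.4505793  0.27749697 0.11997124] [-8.79434331 -6.2273     22.21445019] [-1.46205407  2.21295653  0.00623383] (array([-0.    , -0.0013,  0.0008]), array([-1.03, -0.17, -0.22]))
```

Firm contact at exactly the seated height (TCP z 0.120). I'll relax the press, then open.

play_rows --pt "0 0 0 0 0 0 0.01" --pt "0 0 0 0 0 0 0.01"

```text
time_s: 9.8
ee_pos: [0.4508, 0.2776, 0.1205]
eef_rot: [1.068, 1.296, -1.058]
ft_force: [-0.2, -0.9, -2.0]
finger_gap: 0.29
```

```bash
python3 - <<'E'
from h import *
from bench import monitor,eyes
s=monitor.sense();print(s["ee_pos"],s["ft_force"],s["ft_torque"],delta(s,[.4495,.2765,.120],yawmat(12.3)))
E
```

```text
[0.45080433 0.27760253 0.12052115] [-0.17752717 -0.86897789 -2.04537544] [-0.08696305  0.02913137 -0.00784291] (array([ 0.0005, -0.0015,  0.0008]), array([-1.04, -0.21, -0.26]))
```

play_rows --pt "0.0012 0 0 0 0 0 0.01" --pt "0.001 0 0 0 0 0 0.01"

```text
time_s: 10.0
ee_pos: [0.4509, 0.2778, 0.12]
eef_rot: [1.069, 1.296, -1.058]
ft_force: [-6.7, -5.5, 17.6]
finger_gap: 0.29
```

In contact; opening now.

play_rows --pt "0.0003 0 0 0 0 0 0.028" --pt "0 0 0 0 0 0 0.032" --pt "0 0 0 0 0 0 0.04" --pt "0 0 0 0 0 0 0.05" --pt "0 0 0 0 0 0 0.06" --pt "0 0 0 0 0 0 0.06" --pt "0 0 0 0 0 0 0.06" --pt "0 0 0 0 0 0 0.06"

```text
time_s: 10.8
ee_pos: [0.4514, 0.2781, 0.1193]
eef_rot: [1.069, 1.296, -1.057]
ft_force: [0.3, 0.6, 0.9]
finger_gap: 0.68
```

```bash
python3 - <<'E'
from h import *
from bench import monitor,eyes
s=monitor.sense();print(s["ee_pos"],s["ft_force"],s["ft_torque"],s["finger_gap"]*.087)
d=eyes.read_camera("scene");k=d["image"][140:240,210:340];cv2.imwrite("pics/scene6c.png",cv2.resize(k,None,fx=6,fy=6,interpolation=cv2.INTER_CUBIC)[...,::-1])
d=eyes.read_camera("wrist");cv2.imwrite("pics/wrist6.png",d["image"][...,::-1])
E
```

```text
[0.4513954  0.2781131  0.11933625] [0.26492944 0.60124952 0.90164754] [-0.02181889  0.05721548 -0.06496731] 0.05913159450083178
```

View pics/scene6c.png

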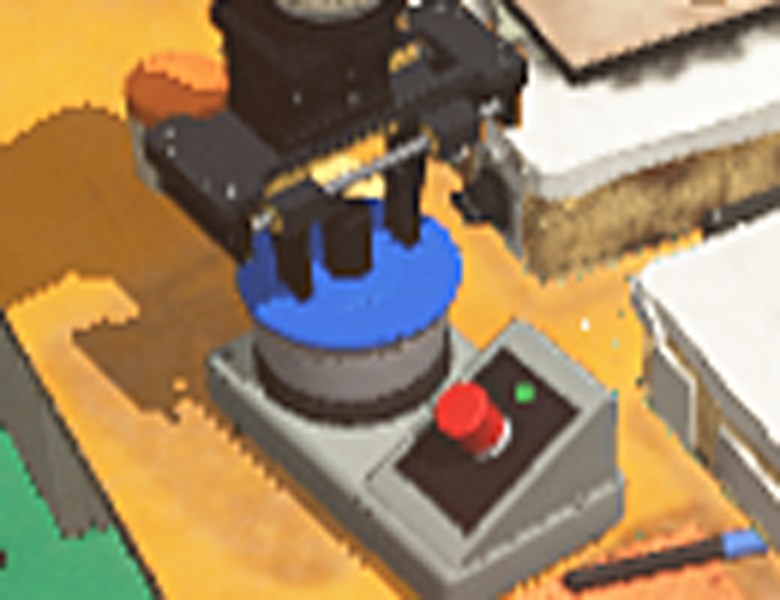

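View pics/wrist6.png

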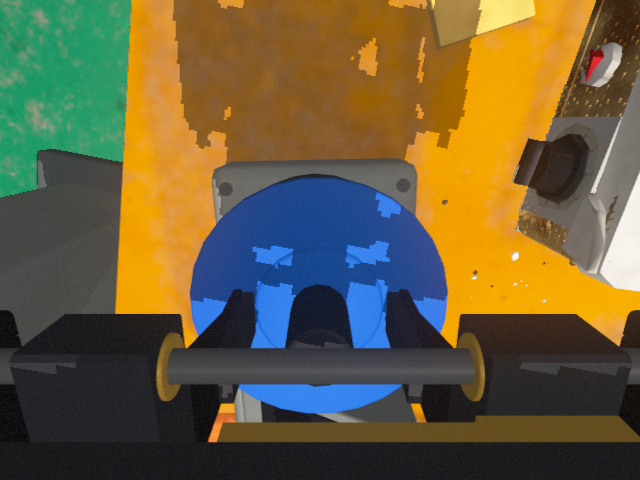

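The lid is released and sits level and concentric. I'll lift straight up, then look from above.

play_rows --pt "-0.01 -0.001 0 0 0 0 0.06" --pt "-0.02 0 0 0 0 0 0.06" --pt "-0.02 0 0 0 0 0 0.06" --pt "-0.03 0 0.01 0 0 0 0.06" --pt "-0.03 0 0.03 0 0 0 0.06" --pt "-0.02 0.01 0.03 0 0 0 0.06" --pt "0 0.01 0.02 0 0 0 0.06" --pt "0 0 0 0 0 0 0.06"

```text
time_s: 11.7
ee_pos: [0.4875, 0.19, 0.26]
eef_rot: [1.07, 1.295, -1.053]
ft_force: [-0.0, -0.1, -0.3]
finger_gap: 0.688
```

```bash
python3 - <<'E'
from h import *
from bench import monitor,eyes
s=monitor.sense();print(s["time_s"],s["ee_pos"],s["q"].round(2),delta(s,[.46,.19,.25],yawmat(12.3)))
for n in ("scene","wrist"):
    d=eyes.read_camera(n);np.savez(n+"7.npz",**d);cv2.imwrite(f"pics/{n}7.png",d["image"][...,::-1])
k=np.load("scene7.npz")["image"][140:240,210:340];cv2.imwrite("pics/scene7c.png",cv2.resize(k,None,fx=6,fy=6,interpolation=cv2.INTER_CUBIC)[...,::-1])
E
```

```text
11.7 [0.48753367 0.18995529 0.26001573] [-0.88  0.04  0.44  1.74 -0.02  1.36 -0.24] (array([ 0.0098, -0.0271, -0.0054]), array([-0.92, -0.29, -0.5 ]))
```

View pics/scene7c.png

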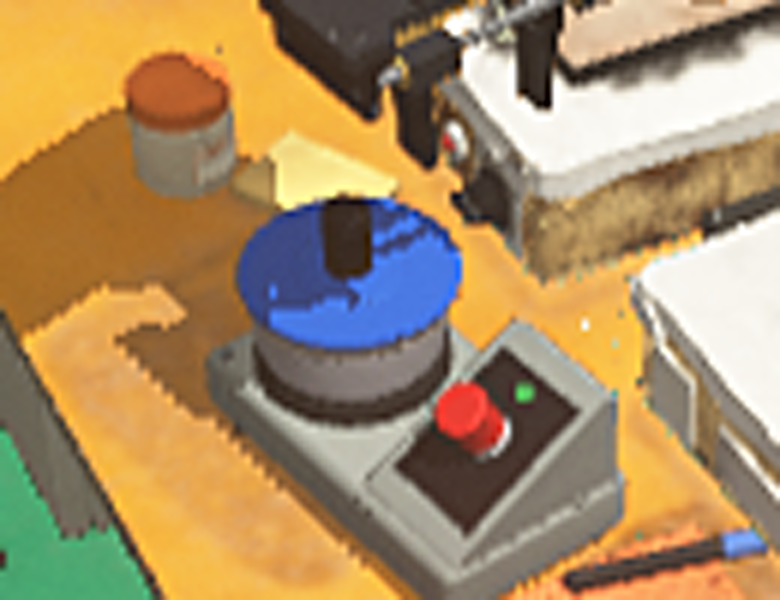

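View pics/wrist7.png

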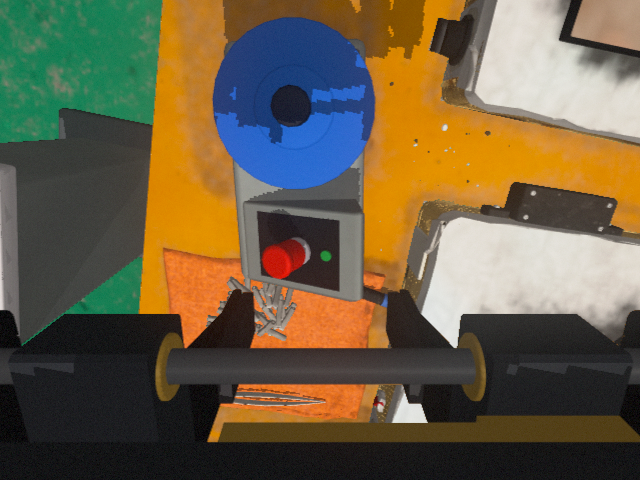

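```bash
python3 - <<'E'
from h import *
w=dict(np.load("wrist7.npz"));im=w["image"]
c=blob(im,(100,110,40),(130,255,255),(294,100));q=cv2.convexHull(c).reshape(-1,2)
print("lid",circ(np.array([onz(w,x,.115) for x in q])))
cv2.imwrite("pics/w7b.png",cv2.resize(im[185:300,230:380],None,fx=5,fy=5,interpolation=cv2.INTER_CUBIC)[...,::-1])
for n in ("wrist1.npz","wrist7.npz"):
    d=dict(np.load(n));hsv=cv2.cvtColor(d["image"],cv2.COLOR_RGB2HSV)
    m=cv2.inRange(hsv,np.array((0,180,205)),np.array((5,255,255)));m[:180]=0;m[300:]=0
    cs,_=cv2.findContours(m,cv2.RETR_EXTERNAL,cv2.CHAIN_APPROX_NONE);k=max(cs,key=cv2.contourArea);print(n,cv2.boundingRect(k),cv2.fitEllipse(k))
E
```

```text
lid (array([0.45123895, 0.27831189]), np.float64(0.059464013899200585))
wrist1.npz (319, 253, 11, 20) ((324.0029602050781, 262.8188781738281), (8.829094886779785, 17.808019638061523), 21.963998794555664)
wrist7.npz (276, 255, 15, 24) ((280.3368835449219, 266.0577392578125), (17.88043212890625, 21.566232681274414), 5.948960781097412)
```

View pics/w7b.png

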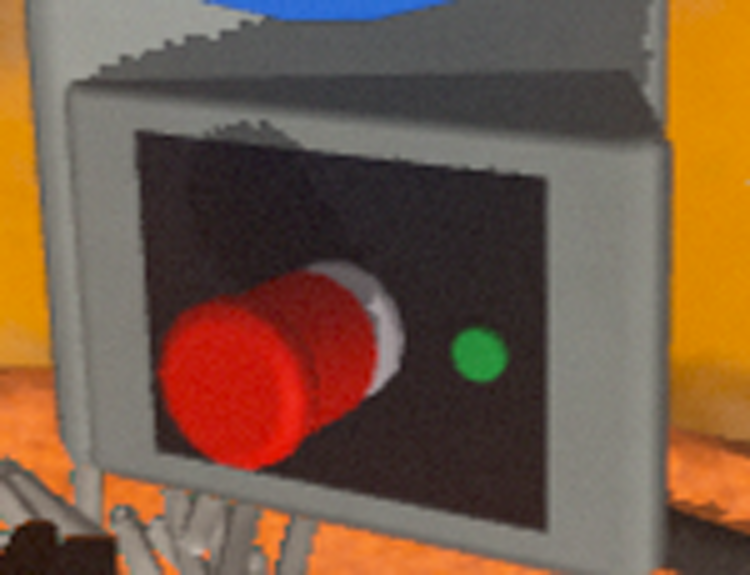

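The lid reads (0.4512, 0.2783) with the right radius for z=0.115, so it is seated. The knob's end face is at about (276.3,261.3) in the wrist view.

```bash
python3 - <<'E'
from h import *
from bench import monitor
w1,w7,t,s,s7=[dict(np.load(n)) for n in ("wrist1.npz","wrist7.npz","top0.npz","scene0.npz","scene7.npz")]
o=[(w1,(315.1,256.)),(w7,(276.3,261.3)),(t,(294.8,263.7)),(s,(286.4,207.6))]
for z in (.109,.112,.115):print(z,[onz(d,u,z)[:2].round(4).tolist() for d,u in o])
k,e=tri(o);print(k,e)
ps=np.radians(12.3);zk=np.array([-.5*np.cos(ps),-.5*np.sin(ps),np.sqrt(.75)])
g=k-.012*zk;print("grip",g)
x=-zk; z=np.array([np.sin(ps),-np.cos(ps),0]);y=np.cross(z,x);Rk=np.c_[x,y,z];print(Rk.round(3))
np.savez("knob.npz",g=g,Rk=Rk,zk=zk)
tcp=g-.0187*zk;print("tcp grasp",tcp)
st=monitor.sense();pre=tcp+.06*zk;print("pre",pre,delta(st,pre,Rk));rows(st,pre,Rk,6)
E
```

```text
0.109 [[0.4588, 0.1557], [0.4584, 0.1555], [0.4581, 0.1584], [0.4598, 0.1595]]
0.112 [[0.4587, 0.1567], [0.4585, 0.1566], [0.458, 0.1583], [0.4585, 0.1566]]
0.115 [[0.4585, 0.1578], [0.4587, 0.1577], [0.458, 0.1581], [0.4573, 0.1538]]
[0.45845846 0.1571464  0.1121986 ] [array([-0.17146326, -0.43949257]), array([-0.02298994, -0.50975557]), array([ 0.35640934, -0.14571834]), array([-0.09686964, -0.14025174])]
grip [0.46432073 0.15842458 0.1018063 ]
[[ 0.489  0.846  0.213]
 [ 0.107  0.184 -0.977]
 [-0.866  0.5    0.   ]]
tcp grasp [0.4734561  0.16041642 0.08561162]
pre [0.44414474 0.1540255  0.13757315] (array([ 0.1212, -0.0497,  0.0302]), array([-0.81, -0.13, 29.57]))
[20.2, -8.3, 5.0] [-0.13, -0.02, 4.93]
[19.4, -10.0, 5.0] [-0.13, -0.02, 4.93]
[18.5, -11.6, 5.0] [-0.13, -0.02, 4.93]
[17.4, -13.2, 4.9] [-0.13, -0.02, 4.93]
[16.2, -14.7, 4.9] [-0.13, -0.02, 4.93]
[14.9, -16.0, 4.9] [-0.13, -0.02, 4.93]
```

play_rows --pt "0.015 -0.009 0.005 -0.1 0 5 0.055" --pt "0.015 -0.011 0.005 -0.1 0 5 0.055" --pt "0.015 -0.012 0.005 -0.1 0 5 0.055" --pt "0.015 -0.013 0.005 -0.1 0 5 0.055" --pt "0.014 -0.013 0.005 -0.1 0 5 0.055" --pt "0.01 -0.013 0.005 -0.1 0 5 0.055" --pt "0 0 0 0 0 0 0.055"

```text
time_s: 12.5
ee_pos: [0.444, 0.165, 0.166]
eef_rot: [1.307, 0.938, -0.619]
ft_force: [-0.0, -0.2, -0.5]
finger_gap: 0.63
```

```bash
cat > kd.py <<'E'
from h import *
from bench import monitor
import sys
f=np.load("knob.npz");off=float(sys.argv[1])
s=monitor.sense();print(s["time_s"],s["ee_pos"].round(4),s["q"].round(2),s["ft_force"].round(1),round(s["finger_gap"]*.087,4),*delta(s,f["g"]+(off-.0187)*f["zk"],f["Rk"]))
E
python3 kd.py 0.06
```

```text
12.5 [0.444 0.165 0.166] [-0.7  -0.38  0.08  2.4   0.39  0.64 -0.65] [-0.  -0.2 -0.5] 0.0548 [ 0.0229 -0.0169  0.0108] [ 0.46 -0.51 -1.61]
```

play_rows --pt "0.01 -0.006 0.005 0.3 -0.3 0.5 0.055" --pt "0.008 -0.006 0.004 0.2 -0.2 0.5 0.055" --pt "0 0 0 0 0 0 0.055"

```text
time_s: 12.8
ee_pos: [0.4382, 0.1633, 0.1619]
eef_rot: [1.304, 0.942, -0.616]
ft_force: [0.4, -1.0, 0.0]
finger_gap: 0.632
```

```bash
python3 kd.py 0.06;python3 kd.py 0.0015
```

```text
12.8 [0.4382 0.1633 0.1619] [-0.37 -0.37 -0.19  2.4   0.18  0.59 -0.46] [ 0.4 -1.   0. ] 0.055 [ 0.0226 -0.0096  0.0105] [ 0.7  -0.65 -1.54]
12.8 [0.4382 0.1633 0.1619] [-0.37 -0.37 -0.19  2.4   0.18  0.59 -0.46] [ 0.4 -1.   0. ] 0.055 [ 0.0811 -0.0111  0.0111] [ 0.7  -0.65 -1.54]
```

```bash
cat > kd.py <<'E'
from h import *
from bench import monitor
import sys
f=np.load("knob.npz");off=float(sys.argv[1]);t=np.radians(float(sys.argv[2]));ps=np.radians(12.3)
xm=np.array([np.cos(ps),np.sin(ps),0]);ym=np.array([-np.sin(ps),np.cos(ps),0])
x=np.sin(t)*xm+np.array([0,0,-np.cos(t)]);Rk=np.c_[x,ym,np.cross(x,ym)]
p=f["g"]+.0187*x+off*f["zk"]
s=monitor.sense();print(s["time_s"],s["ee_pos"].round(4),"q",s["q"].round(3),s["ft_force"].round(1),round(s["finger_gap"]*.087,4),"\n",p.round(4),*delta(s,p,Rk))
if len(sys.argv)>3: rows(s,p+np.array([0,0,float(sys.argv[4])]),Rk,int(sys.argv[3]))
E
python3 kd.py 0.08 15 12 0.05
```

```text
12.8 [0.4382 0.1633 0.1619] q [-0.368 -0.37  -0.19   2.398  0.181  0.591 -0.457] [ 0.4 -1.   0. ] 0.055 
 [0.43   0.1509 0.153 ] [ 0.0018 -0.0139  0.0102] [-88.54  12.52 -13.39]
[-3.4, 1.0, 0.8] [-7.38, 1.04, -1.12]
[-3.4, 0.8, 0.9] [-7.38, 1.04, -1.12]
[-3.5, 0.7, 0.9] [-7.38, 1.04, -1.12]
[-3.5, 0.5, 0.9] [-7.38, 1.04, -1.12]
[-3.5, 0.3, 0.9] [-7.38, 1.04, -1.12]
[-3.5, 0.1, 0.9] [-7.38, 1.04, -1.12]
[-3.6, -0.1, 0.8] [-7.38, 1.04, -1.12]
[-3.6, -0.2, 0.7] [-7.38, 1.04, -1.12]
[-3.6, -0.4, 0.6] [-7.38, 1.04, -1.12]
[-3.6, -0.5, 0.5] [-7.38, 1.04, -1.12]
[-3.6, -0.7, 0.4] [-7.38, 1.04, -1.12]
[-3.6, -0.8, 0.2] [-7.38, 1.04, -1.12]
```

play_rows --pt "-0.015 0.01 0 0 0 -6 0.055" --pt "-0.015 0.01 0 0 0 -6 0.055" --pt "0 0 0 0 0 -6 0.055" --pt "0 0 0 -8 0 -6 0.055" --pt "0 0 0 -8 0 -5 0.055" --pt "0 0 0 -8.5 0 0 0.055" --pt "0 0 0 -8.5 0 0 0.055" --pt "0 0 0 -8.5 0 0 0.055" --pt "0 0 0 -8.5 0 0 0.055" --pt "0 0 0 -8.5 0 0 0.055" --pt "0 0 0 -8.5 0 0 0.055" --pt "0 0 0 -8.5 0 0 0.055"

```text
time_s: 14.0
ee_pos: [0.4285, 0.1649, 0.1908]
eef_rot: [0.006, 1.536, -0.057]
ft_force: [0.2, 0.7, -0.4]
finger_gap: 0.629
```

```bash
python3 kd.py 0.08 15 5 0
```

```text
14.0 [0.4285 0.1649 0.1908] q [-0.493 -0.048 -0.008  1.966  0.048  1.21   1.013] [ 0.2  0.7 -0.4] 0.0548 
 [0.43   0.1509 0.153 ] [ 0.0382 -0.0127  0.0007] [-14.21 -13.13   3.97]
[7.6, -2.5, 0.1] [-2.84, -2.63, 0.79]
[7.6, -2.6, -0.3] [-2.84, -2.63, 0.79]
[7.5, -2.7, -0.8] [-2.84, -2.63, 0.79]
[7.5, -2.8, -1.3] [-2.84, -2.63, 0.79]
[7.3, -2.8, -1.8] [-2.84, -2.63, 0.79]
```

play_rows --pt "0.008 -0.003 0 -2.8 -2.6 0.8 0.055" --pt "0.008 -0.003 0 -2.8 -2.6 0.8 0.055" --pt "0.008 -0.003 -0.001 -2.8 -2.6 0.8 0.055" --pt "0.006 -0.003 -0.001 -2.8 -2.6 0.8 0.055" --pt "0.004 -0.003 -0.002 -2.8 -2.6 0.8 0.055" --pt "0 0 0 0 0 0 0.055"

```text
time_s: 14.6
ee_pos: [0.4238, 0.1517, 0.1524]
eef_rot: [-0.163, 1.307, 0.195]
ft_force: [0.1, -0.2, -0.3]
finger_gap: 0.633
```

```bash
python3 kd.py 0.08 15;python3 kd.py 0.05 15
```

```text
14.6 [0.4238 0.1517 0.1524] q [-0.502 -0.213 -0.004  2.217  0.096  0.894  1.252] [ 0.1 -0.2 -0.3] 0.0551 
 [0.43   0.1509 0.153 ] [ 0.0009 -0.0022  0.0057] [ 1.34 -0.29  0.18]
14.6 [0.4238 0.1517 0.1524] q [-0.502 -0.213 -0.004  2.217  0.096  0.894  1.252] [ 0.1 -0.2 -0.3] 0.0551 
 [0.4446 0.1541 0.127 ] [ 0.0298 -0.0023  0.0136] [ 1.34 -0.29  0.18]
```

play_rows --pt "0.008 -0.001 0.006 0.7 -0.2 0.1 0.055" --pt "0.01 -0.001 0.005 0.6 -0.1 0.1 0.055" --pt "0.008 0 0.003 0 0 0 0.055" --pt "0 0 0 0 0 0 0.055"

```text
time_s: 15.0
ee_pos: [0.4458, 0.1567, 0.1294]
eef_rot: [-0.139, 1.306, 0.182]
ft_force: [0.3, -0.2, 0.1]
finger_gap: 0.63
```

```bash
python3 kd.py 0.04 15;python3 kd.py 0.002 15; python3 - <<'E'
from h import *
from bench import eyes
d=eyes.read_camera("scene");k=d["image"][140:240,210:340];cv2.imwrite("pics/scene8c.png",cv2.resize(k,None,fx=6,fy=6,interpolation=cv2.INTER_CUBIC)[...,::-1])
d=eyes.read_camera("wrist");np.savez("wrist8.npz",**d);cv2.imwrite("pics/wrist8.png",d["image"][...,::-1])
E
```

```text
15.0 [0.4458 0.1567 0.1294] q [-0.491 -0.137  0.004  2.207  0.095  0.824  1.241] [ 0.3 -0.2  0.1] 0.0549 
 [0.4495 0.1552 0.1184] [ 0.0115 -0.0022  0.0003] [-0.1  -0.16  0.01]
15.0 [0.4458 0.1567 0.1294] q [-0.491 -0.137  0.004  2.207  0.095  0.824  1.241] [ 0.3 -0.2  0.1] 0.0549 
 [0.4681 0.1592 0.0855] [ 0.0482 -0.0022  0.0103] [-0.1  -0.16  0.01]
```

View pics/scene8c.png

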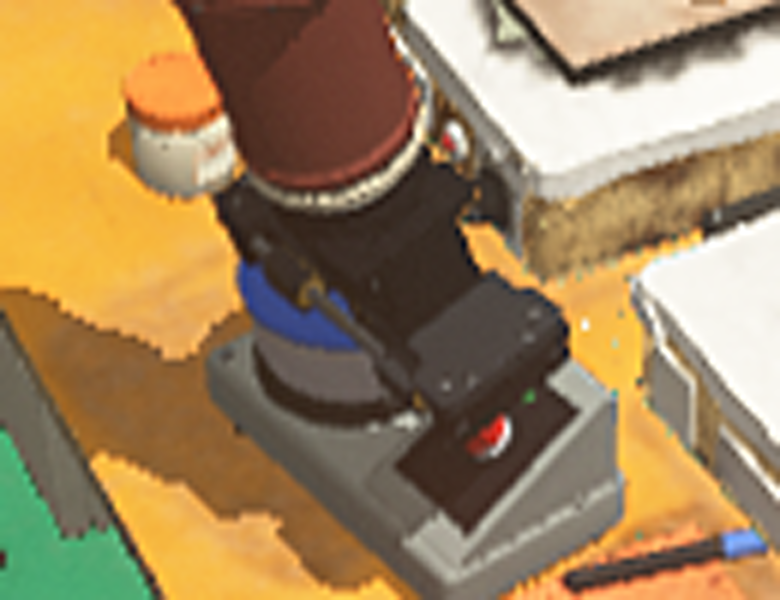

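View pics/wrist8.png

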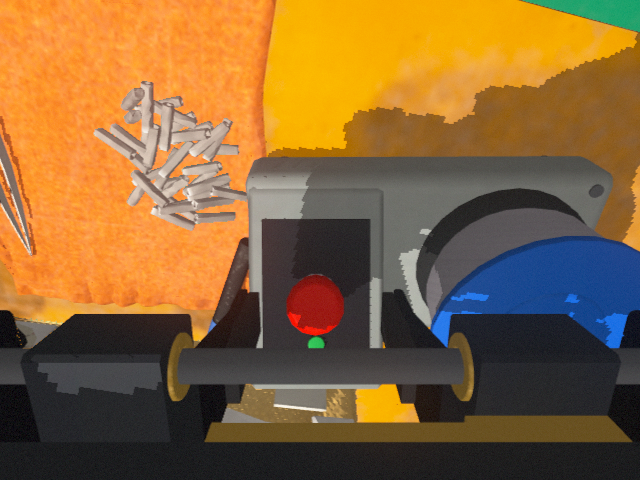

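play_rows --pt "0.008 -0.002 0.001 0 -0.1 0 0.055" --pt "0.008 -0.001 0.002 0 0 0 0.055" --pt "0.008 0 0.002 0 0 0 0.055" --pt "0.004 0 0.001 0 0 0 0.055" --pt "0 0 0 0 0 0 0.055"

```text
time_s: 15.6
ee_pos: [0.4604, 0.156, 0.1026]
eef_rot: [-0.139, 1.304, 0.181]
ft_force: [0.0, -0.1, -0.3]
finger_gap: 0.633
```

```bash
python3 kd.py 0.002 15; python3 - <<'E'
from h import *
from bench import eyes
d=eyes.read_camera("wrist");np.savez("wrist9.npz",**d);cv2.imwrite("pics/wrist9.png",d["image"][...,::-1])
E
```

```text
15.6 [0.4604 0.156  0.1026] q [-0.485 -0.075  0.016  2.214  0.098  0.751  1.251] [ 0.  -0.1 -0.3] 0.0551 
 [0.4681 0.1592 0.0855] [0.0186 0.0015 0.0035] [-0.15 -0.01  0.02]
```

View pics/wrist9.png

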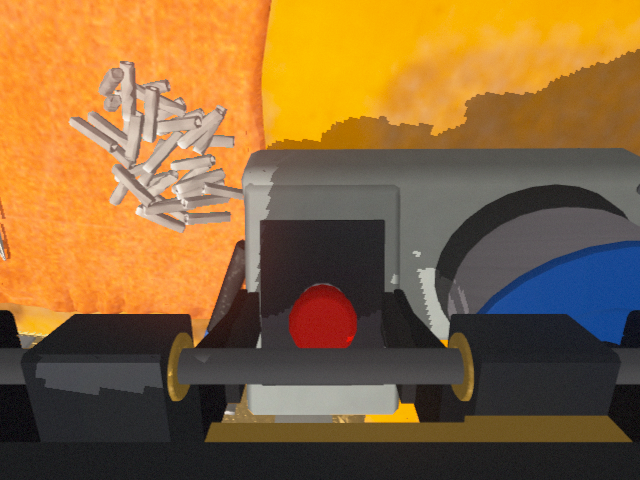

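The knob is centred between the fingers (323 against 322).

play_rows --pt "0.006 0 0.001 0 0 0 0.055" --pt "0.006 0 0.001 0 0 0 0.055" --pt "0.004 0 0.001 0 0 0 0.055" --pt "0 0 0 0 0 0 0.055"

```text
time_s: 16.05
ee_pos: [0.4679, 0.1579, 0.0873]
eef_rot: [-0.138, 1.303, 0.182]
ft_force: [-0.3, -1.0, 0.4]
finger_gap: 0.633
```

```bash
python3 kd.py 0.002 15
```

```text
16.05 [0.4679 0.1579 0.0873] q [-0.484 -0.037  0.02   2.216  0.1    0.71   1.251] [-0.3 -1.   0.4] 0.0551 
 [0.4681 0.1592 0.0855] [ 0.0019  0.0013 -0.0001] [-0.14  0.05  0.  ]
```

play_rows --pt "0.001 0 0 0 0 0 0.04" --pt "0 0 0 0 0 0 0.03" --pt "0 0 0 0 0 0 0.02" --pt "0 0 0 0 0 0 0.01" --pt "0 0 0 0 0 0 0.01" --pt "0 0 0 0 0 0 0.01" --pt "0 0 0 0 0 0 0.01" --force 40

```text
time_s: 16.75
ee_pos: [0.4681, 0.1587, 0.0866]
eef_rot: [-0.138, 1.302, 0.183]
ft_force: [0.4, 0.6, -1.3]
finger_gap: 0.297
```

```bash
python3 kd.py 0.0 15; python3 kd.py 0.020 15
```

```text
16.75 [0.4681 0.1587 0.0866] q [-0.485 -0.035  0.019  2.216  0.099  0.708  1.251] [ 0.4  0.6 -1.3] 0.0258 
 [0.469  0.1595 0.0837] [0.003  0.0005 0.0003] [-0.1   0.08 -0.04]
16.75 [0.4681 0.1587 0.0866] q [-0.485 -0.035  0.019  2.216  0.099  0.708  1.251] [ 0.4  0.6 -1.3] 0.0258 
 [0.4593 0.1573 0.1011] [-0.0163  0.0005 -0.0049] [-0.1   0.08 -0.04]
```

play_rows --pt "-0.003 0 -0.001 0 0 0 0.01" --pt "-0.003 0 -0.001 0 0 0 0.01" --pt "-0.003 0 -0.001 0 0 0 0.01"

```text
time_s: 17.05
ee_pos: [0.4635, 0.1577, 0.0947]
eef_rot: [-0.138, 1.301, 0.183]
ft_force: [5.8, 3.0, -7.7]
finger_gap: 0.301
```

```bash
cat > pl.py <<'E'
from h import *
from bench import monitor
f=np.load("knob.npz");s=monitor.sense();d=s["ee_pos"]-np.array([.4681,.1587,.0866])
print(s["time_s"],"along",d@f["zk"],"perp",d-(d@f["zk"])*f["zk"],"F",s["ft_force"],s["ft_force"]@f["zk"],s["finger_gap"]*.087)
E
python3 pl.py
```

```text
17.05 along 0.009387812698553776 perp [-1.21229661e-05  4.34157890e-06 -6.30455070e-06] F [ 5.78128161  2.98858867 -7.7051814 ] -9.815500731741425 0.02614848389922172
```

play_rows --pt "-0.0022 0 -0.0006 0 0 0 0.01" --pt "-0.0022 0 -0.0006 0 0 0 0.01"

```text
time_s: 17.25
ee_pos: [0.4612, 0.1572, 0.0988]
eef_rot: [-0.138, 1.3, 0.183]
ft_force: [8.9, 3.9, -16.4]
finger_gap: 0.299
```

```bash
python3 pl.py
```

```text
17.25 along 0.014103494465000288 perp [-1.76289119e-06 -1.50450334e-05 -2.84487862e-06] F [  8.90478387   3.90576296 -16.43888339] -19.002703562742347 0.02598821412598511
```

At the stop: 14.1 mm of travel and 19 N, against about 10 N of spring. I'll hold about 0.6 s with a slight outward bias.

play_rows --pt "-0.0006 0 -0.0002 0 0 0 0.01" --pt "-0.0006 0 -0.0002 0 0 0 0.01" --pt "-0.0006 0 -0.0002 0 0 0 0.01"

```text
time_s: 17.55
ee_pos: [0.4612, 0.1572, 0.0989]
eef_rot: [-0.138, 1.297, 0.184]
ft_force: [14.1, 5.1, -19.3]
finger_gap: 0.302
```

```bash
python3 pl.py
```

```text
17.55 along 0.014235440475140014 perp [1.97859744e-05 1.85993836e-05 1.34488160e-05] F [ 14.12968268   5.14600756 -19.25219651] -24.123691211960487 0.02627932543639667
```

play_rows --pt "-0.0005 0 -0.0001 0 0 0 0.01" --pt "-0.0004 0 -0.0001 0 0 0 0.01" --pt "0 0 0 0 0 0 0.055" --pt "0 0 0 0 0 0 0.055" --pt "0 0 0 0 0 0 0.055" --pt "0 0 0 0 0 0 0.055" --pt "0 0 0 0 0 0 0.055"

```text
time_s: 18.25
ee_pos: [0.4608, 0.1565, 0.0993]
eef_rot: [-0.137, 1.297, 0.183]
ft_force: [0.6, -0.1, 1.1]
finger_gap: 0.607
```

```bash
python3 pl.py; python3 kd.py 0.05 15
```

```text
18.25 along 0.014817548678268308 perp [-4.04867068e-05 -5.84157387e-04 -9.46858088e-05] F [ 0.58389168 -0.1430322   1.0963486 ] 0.6794564464581567 0.05279647872869166
18.25 [0.4608 0.1565 0.0993] q [-0.486 -0.074  0.016  2.223  0.1    0.734  1.248] [ 0.6 -0.1  1.1] 0.0528 
 [0.4446 0.1541 0.127 ] [-0.0311  0.0011 -0.0084] [-0.1   0.41 -0.08]
```

Released. I'll retreat along the knob's axis, then upward.

play_rows --pt "-0.01 0 -0.002 0 0 0 0.055" --pt "-0.015 0 -0.002 0 0 0 0.055" --pt "-0.02 0 0 0 0 0 0.055" --pt "-0.03 0 0 0 0 0 0.055" --pt "-0.03 0 0 0 0 0 0.055" --pt "-0.03 0 0 0 0 0 0.055" --pt "-0.02 0 0 0 0 0 0.055" --pt "0 0 0 0 0 0 0.055"

```text
time_s: 19.05
ee_pos: [0.4122, 0.1453, 0.2581]
eef_rot: [-0.137, 1.296, 0.183]
ft_force: [0.9, 0.9, -0.7]
finger_gap: 0.631
```

```bash
python3 - <<'E'
from h import *
from bench import eyes,monitor
s=monitor.sense();print(s["time_s"],s["ee_pos"],s["q"].round(2))
for n in ("scene","top","wrist"):
    d=eyes.read_camera(n);np.savez(n+"10.npz",**d);cv2.imwrite(f"pics/{n}10.png",d["image"][...,::-1])
k=np.load("scene10.npz")["image"][140:240,210:340];cv2.imwrite("pics/scene10c.png",cv2.resize(k,None,fx=6,fy=6,interpolation=cv2.INTER_CUBIC)[...,::-1])
E
```

```text
19.05 [0.41218911 0.14528741 0.25806076] [-0.49 -0.33 -0.01  2.09  0.08  1.13  1.26]
```

View pics/scene10c.png

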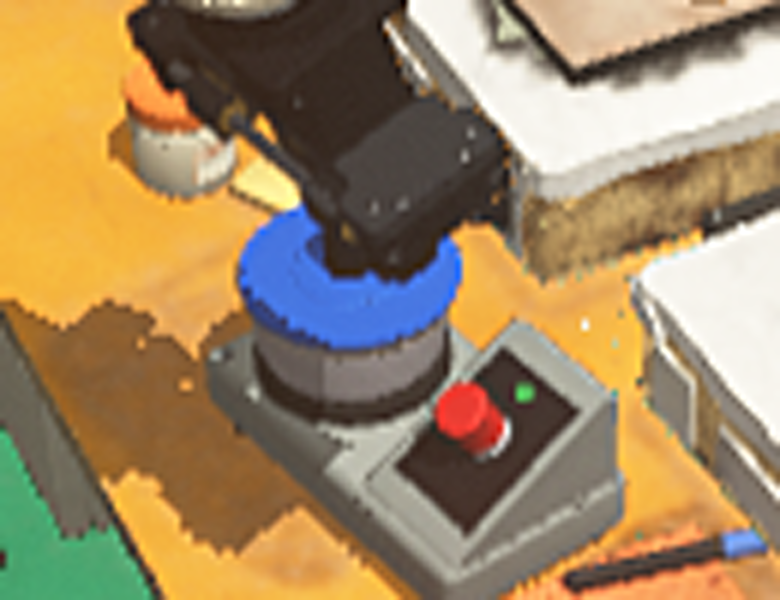

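View pics/wrist10.png

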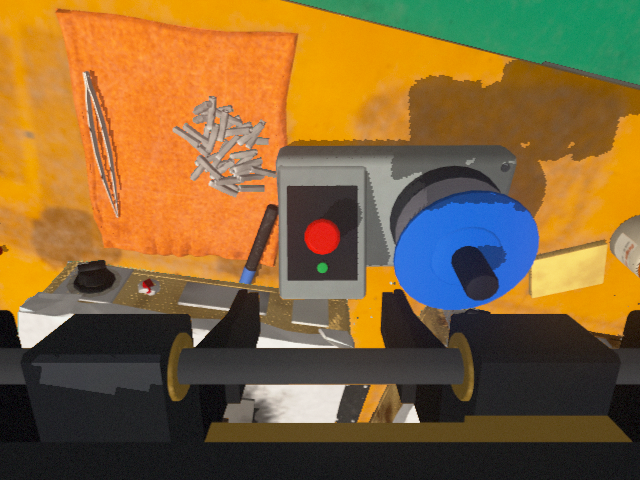

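View pics/scene10.png

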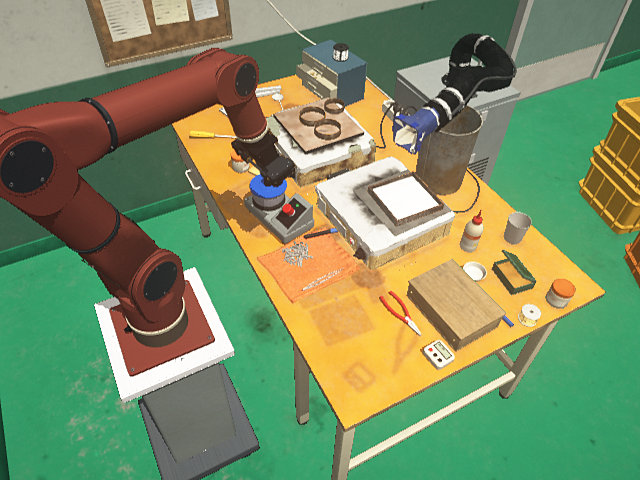

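The knob is back at its resting spot (crop (463,410), same as before the pull), and the lid is unchanged on the bowl. The bystanders haven't moved. One last numeric check, then I'll hand in.

```bash
python3 - <<'E'
from h import *
from bench import ticket
w=dict(np.load("wrist10.npz"));c=blob(w["image"],(100,110,40),(130,255,255),(467,250));q=cv2.convexHull(c).reshape(-1,2)
P=np.array([onz(w,x,.115) for x in q]);cc,r_=circ(P);print("lid",cc,r_,np.ptp(np.linalg.norm(P[:,:2]-cc,axis=1)))
for n in ("scene7","scene10","scene0"):
    d=np.load(n+".npz");k=blob(d["image"],(0,170,110),(6,255,255),(288,209));M=cv2.moments(k);print(n,M["m10"]/M["m00"],M["m01"]/M["m00"],cv2.contourArea(k))
print(ticket.hand_in())
E
```

```text
lid [0.45070379 0.27803004] 0.060045641535735314 0.0017011262590704498
scene7 287.8390022675737 208.90249433106575 73.5
scene10 287.8145539906103 208.86150234741783 71.0
scene0 287.8145539906103 208.86150234741783 71.0
the job is handed in; nothing more can be done
None
```

The lid is on the bowl and the start knob has been pulled, held and let go, in that order. I handed the job in at about 19 s on the robot's clock.

- **Lid:** I lowered it until it touched at the seated height, peaking at about 22 N, and opened the fingers while it was in contact. After the knob pull, the last check put it at (0.4507, 0.2780) with a 60.0 mm radius at the seated height. That is within about 1 mm of the bowl's centre, and it sits level.
- **Knob:** I pulled it 14.1–14.2 mm to its stop, where the force rose to 19–24 N against the 10 N spring. I held it for about 0.5–0.6 s and let go. In the scene image it is back on exactly its starting pixels.
- **Other things:** the other bench items looked unmoved in the last picture, though I did not measure them. The arm ended clear of everything.

- **First knob approach:** a full 30° tilt brought joints 2 and 4 right up to their range limits (−0.38 and 2.40 to two decimals; more finely I read −0.370 and 2.398). I backed off and gripped across the machine's width at 15° tilt instead.
- **Camera disagreement:** the views differed by a few millimetres on the bowl and knob positions. I relied on the wrist view and on contact.

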